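# Load, run and eject an embossing press with a pin-release tray

## Robot

A 7-joint arm with a two-finger parallel gripper is mounted at the origin on the work surface. World frame = base frame: x ahead of the robot, y to its left, z up, the work surface at z = 0. Lengths are in m, angles in rad, forces in N, time in s.
With the tool pointing down it reaches from about 0.4 to 0.875 m from the base axis. Payload 4.4 kg.
Tool frame: the origin (TCP) lies midway between the tips of the shut fingers; the grasp point (between the pads) lies 19 mm behind it; z points along the fingers, y is the direction in which the jaws open and shut (so a half turn about z gives the same grasp; the last joint's range is limited). The gripper opens to 85 mm and grips with 20 to 120 N. Pads are 22 mm wide; open, the fingers measure 114 mm over their backs; the gripper's body (76 mm by 85 mm) begins 54 mm behind the grasp point. The pads swing forward as they close: fully open they stand 13 mm farther back than shut.
Start: joints at [-1.324, 0.628, 0.038, 1.517, -0.027, 0.996, -0.02], TCP at [0.2, 0.618, 0.231] pointing down, gripper open.
Joint ranges: [-3.06, 3.06], [-0.37, 2.12], [-1.25, 1.32], [0.18, 2.47], [-1.1, 4.24], [0.23, 1.98], [-2.94, 2.94]. Speed limits (rad/s): [2.57, 2.57, 3.14, 3.14, 3.14, 3.14, 3.14].

## Interface

Orientations are given as a unit quaternion [x, y, z, w].
In Python, from rig import env gives the robot as it stands.
- The arm moves only by the tool drive_tool, never from a script. Its argument "rows" is a list that holds one entry, the list of rows, each a list of 7 numbers: the turn, a rotation vector about the tool's x, y, z in degrees, then the shift along the tool's x, y, z in cm, then the finger opening in cm, from 0 to 8.54. In form: [[[rx, ry, rz, x, y, z, hand], ...]]. A call has 1 to 20 rows; each row is the pose to reach, as a shift and turn from the pose commanded when the call began, along the tool's axes at that moment; what a row does not reach only later rows make up. A row lasts 1/10 s, in which the tool goes at most 50 mm and 8.59 degrees, less where a joint would pass 70% of its speed; a pose out of reach is approached as far as the arm can. A call with a gripper value outside its range is refused whole. The fingers move at their own pace and stop on an object; "newtons" is the grip in N (left out, the last holds). Time passes only in rows, so rows that repeat a pose let the fingers close. It gives the time, the measured TCP pose, the force and the opening at its end, in the units of the state.
- env.sense(): the state, without advancing time (a new reading comes with each control period).
- env.camera(name): name is "scene" or "top" or "wrist"; returns (picture, depth): 384x512x3 uint8, red, green, blue; 384x512 float32, m along the optical axis (not along the pixel's ray), 0 where there is no reading.
- env.calibration(name): a dict with "camera_matrix" (3x3 intrinsics, pixels), "origin" and "orientation" of the camera in the world; the wrist camera has in their place "tool_from_camera" (4x4, takes a point from camera to tool coordinates, whose origin is the TCP and whose axes are the flange's). Camera axes: x right, y down, z forward; pixel columns grow to the right and rows downward; lengths in m; the calibration is good to about 2 mm. A picture is of the moment at which its call begins: read the wrist's pose just before it. calibration takes no time and is no camera call.
- env.hand_in(): hands the job in, once; it reports no verdict.
The state is a dict: "time_s": time; "joints": joint angles; "qvel": joint speeds; "tau": joint torques, N m; "eef_pos": TCP position; "eef_rot": TCP orientation; "wrist_force": force on the tool from outside, world axes, zero at the start; "wrist_torque": the same for the moment, N m; "gripper_width": opening from 0.0 (shut) to 1.0 (fully open).
Only numpy, scipy, OpenCV 4.12 (cv2) and the standard library are available. Lean on these libraries where they do the work, as an engineer would, in place of code of your own. Each camera call takes 0.05 s, during which the arm holds its last target. There are 200 camera calls.

## Task

Reach the wooden-handled steel pin through the small hole in the front of the embossing press and push the hidden catch so that the tray springs out, lay every wooden tag from the mat flat in the tray side by side, and push the tray back in until it latches shut. Press the sprung paddle on top of the press down to its stop and let it rise again, then trip the catch with the pin once more so that the tray springs out with the embossed tags lying in it. Finish with the tray out, the tags flat in it and the pin lying inside its shallow wooden tray, and leave the other things on the desk where they are.

Things in the scene. Friction and masses are not known exactly. Their poses are not given: they have to be found in the camera images.
- press: the embossing press, a grey box 230 x 280 x 95 mm (x, y, z) fixed on the desk; origin at the centre of its underside, x from its front (towards the robot) to its back, front face at x = -115 mm. The tray bay takes the part of the front to +y (to the robot's left), the release hole is at the other end of the front
- hole (a point): centre of the square 16 x 16 mm release hole in the press's front face (wall 6 mm thick), at its mouth, 65 mm above the desk; x points straight into the press, z up. A spring plate, the hidden catch, stands 45 mm behind the face; pushing it about 3 mm further frees the tray, it stops after about 9 mm; it resists with about 5 to 10 N
- latch (a joint): angle of the hidden catch: 0 = at rest (catching), about 0.1 frees the tray, 0.35 = its stop; springs back to 0 when let go
- tray (a joint): how far the tray is out of the press, m: 0 = shut and latched, 0.12 = fully out (its stop). A spring of about 5 N drives it out towards the robot (along -x of the press) when freed. To shut it push its front in, 3 to 5 mm past 0 (stop at -0.005, about 8 to 10 N at the last); the catch then snaps behind it by itself and holds it at 0
- tray_in (a point): centre of the tray's inner floor, on the floor surface, 12 mm above the desk; moves with the tray; axes as those of the press. Inside the tray measures 110 mm (x) by 180 mm (y); side and back walls are 18 mm high, the black front panel stands 34 mm above the floor. Shut, the room over the floor at the bay's mouth is 41 mm
- tray_front (a point): centre of the outer face of the tray's black front panel, 200 mm wide (y), from 6 to 46 mm above the desk; moves with the tray; x points into the press
- paddle (a joint): angle of the sprung paddle on the press's roof: 0 = up, 0.30 = down at its stop; about 3 N on the pad starts it, about 8 N brings it to the stop; springs up when let go
- paddle_pad (a point): middle of the top of the paddle's black pad (50 x 70 mm); the hinge lies about 120 mm behind it (+x of the press), so the pad sinks about 36 mm to the stop; moves with the paddle; x along the press's x (level with it at joint 0)
- pin: the release pin: square wooden handle 75 x 20 x 20 mm with a steel rod 7 mm thick and 85 mm long out of its +x end; origin at the centre of the handle, x along the rod to its tip; 50 g; starts lying in its tray
- pin_tip (a point): the end of the pin's rod, 122.5 mm from the pin's origin
- pin_tray: the pin's shallow wooden tray, fixed, 200 x 90 x 14 mm, floor 4 mm thick, walls 4 mm; origin at the centre of its underside, x along its length
- mat: the black cutting mat, 200 x 200 x 2 mm, fixed; origin at the centre of its underside
- tag0: a plain wooden gift tag, box 40 x 30 x 14 mm (x, y, z), 30 g, with a small dark dot for a string hole near its +x end; origin at its centre. There are two to four tags to start with, lying flat on the black mat (None if absent); fallen on a side it may be laid in the tray either face up
- tag1: another wooden tag like tag0 (None if absent)
- tag2: another wooden tag like tag0 (None if absent)
- tag3: another wooden tag like tag0 (None if absent)
- glue: bystander: white bottle, 50 mm across, 140 mm tall; origin at its underside
- jar: bystander: glass jar, 70 mm across, 90 mm tall; origin at its underside
- tape: bystander: roll of tape lying flat, 60 mm across, 19 mm tall; origin at its underside
- acrylic: bystander: clear acrylic block 45 x 45 x 25 mm; origin at its underside
- inkpad: bystander: white ink pad case 95 x 65 x 18 mm; origin at its underside
- pencup: bystander: white cup, 70 mm across, 90 mm tall; origin at its underside
- tin: bystander: small round tin, 56 mm across, 40 mm tall; origin at its underside
- brush: bystander: brush 170 mm long lying along its x

How it is judged:
By the outcome, as a careful person would: the job done as asked, in the order asked, and still so for the second after the job is handed in, with the robot touching nothing.
Of tag0, tag1, tag2, tag3 only 2 to 4 are there at a start; the rules pass over those that are not, and their reading is None.
At some moment in a run one of tag0, tag1, tag2, tag3 may be knocked a few centimetres aside while the robot is not near it.
Once in a run the grip may slacken for a moment while it holds something.
It also fails if it takes over 210 s, if anything falls off the work surface, if the arm or the gripper's body presses on something with over 40 N, if the wrist force passes 120 N, or if a joint passes its speed limit or range.

## Working session

There is one attempt and no reset: what is moved stays moved. The work goes in short steps, Python scripts to look and compute and a tool call to move; the robot and the scene stay as the last step left them, time stands still between calls to the robot, and variables do not carry over. Pictures are saved under pics/ and viewed, about 12 in all and at most 16, crops included, and the job is handed in when it is done.

Besides the shell and the picture viewer there is one more tool, called after "Call:" in YAML: its name, and indented under it one key for each argument. drive_tool: Moves the arm, as the interface text tells. Its arguments: {"type":"object","properties":{"rows":{"type":"array"},"newtons":{"type":"number"}},"required":["rows"]}

```bash
ls; mkdir -p pics; cat > h.py <<'E'
import numpy as np, cv2
from scipy.spatial.transform import Rotation as R
from rig import env
def snap(n,f=None):
    s=env.sense(); im,d=env.camera(n); c=env.calibration(n); K=np.array(c["camera_matrix"])
    if n=="wrist":
        T=np.eye(4);T[:3,:3]=R.from_quat(s["eef_rot"]).as_matrix();T[:3,3]=s["eef_pos"]
        T=T@np.array(c["tool_from_camera"])
    else:
        T=np.eye(4);o=np.array(c["orientation"]);T[:3,:3]=o if o.shape==(3,3) else R.from_quat(o).as_matrix();T[:3,3]=c["origin"]
    if f: cv2.imwrite("pics/"+f+".png",im[:,:,::-1])
    np.savez("last_"+n+".npz",im=im,d=d,K=K,T=T)
    return im,d,K,T
def load(n):
    z=np.load("last_"+n+".npz");return z["im"],z["d"],z["K"],z["T"]
def ray(uv,z,K,T):
    uv=np.atleast_2d(uv).astype(float);r=np.c_[uv,np.ones(len(uv))]@np.linalg.inv(K).T@T[:3,:3].T
    o=T[:3,3];return o+r*((z-o[2])/r[:,2])[:,None]
def cloud(d,K,T):
    v,u=np.mgrid[:d.shape[0],:d.shape[1]];p=np.stack([u*d,v*d,d],-1)@np.linalg.inv(K).T
    P=p@T[:3,:3].T+T[:3,3];P[d<=0]=np.nan;return P
def tri(views):  # [(uv,K,T),...]
    A=np.zeros((3,3));b=np.zeros(3)
    for uv,K,T in views:
        r=T[:3,:3]@np.linalg.inv(K)@[uv[0],uv[1],1];r/=np.linalg.norm(r);M=np.eye(3)-np.outer(r,r);A+=M;b+=M@T[:3,3]
    return np.linalg.solve(A,b)
def st():
    s=env.sense();print({k:np.round(s[k],4).tolist() for k in("time_s","eef_pos","eef_rot","wrist_force","gripper_width","joints")})
def totool(dp):  # world shift -> tool axes cm
    return R.from_quat(env.sense()["eef_rot"]).inv().apply(dp)*100
E
python3 - <<'E'
from h import *
st()
for n in("scene","top","wrist"):
    im,d,K,T=snap(n,n+"0");print(n,K[0,0],np.round(T,3).tolist())
E
```

```text
pics
{'time_s': 0.0, 'eef_pos': [0.1998, 0.6179, 0.2304], 'eef_rot': [0.1558, 0.9878, -0.0009, -0.0001], 'wrist_force': [1.1568, -0.8067, -0.1521], 'gripper_width': 0.9974, 'joints': [-1.3238, 0.6294, 0.0384, 1.5184, -0.027, 0.9963, -0.02]}
scene 460.3389802744683 [[0.389, 0.569, -0.725, 1.719], [0.921, -0.247, 0.301, -0.467], [-0.008, -0.785, -0.62, 1.111], [0.0, 0.0, 0.0, 1.0]]
top 468.5309579808924 [[0.008, -0.978, 0.21, 0.281], [-1.0, -0.007, 0.006, 0.03], [-0.004, -0.21, -0.978, 1.422], [0.0, 0.0, 0.0, 1.0]]
wrist 266.1571883809475 [[0.308, 0.913, 0.266, 0.132], [0.951, -0.295, -0.088, 0.641], [-0.002, 0.28, -0.96, 0.372], [0.0, 0.0, 0.0, 1.0]]
```

View pics/top0.png

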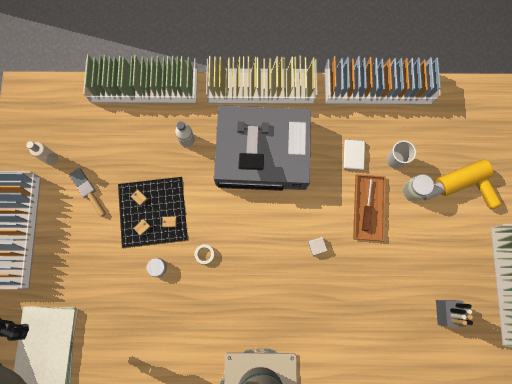

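View pics/scene0.png

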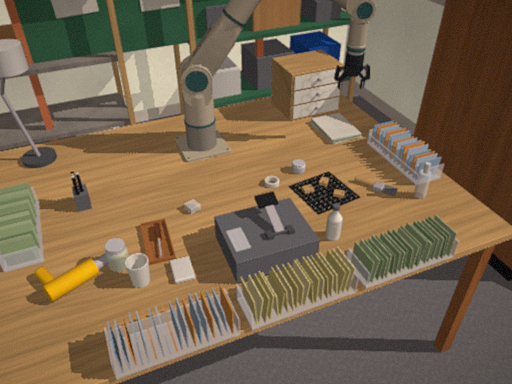

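The top view shows three tags on the mat at about (139,197), (142,227) and (169,221). The press is centred near (263,148), and the pin lies in its tray near (369,207) with the rod pointing away from the robot. In the scene view the paddle is on the roof. Next I measure.

```bash
python3 - <<'E'
from h import *
im,d,K,T=load("top");P=cloud(d,K,T)
hsv=cv2.cvtColor(im,cv2.COLOR_RGB2HSV)
# tags: non-dark blobs within mat
sub=np.zeros(d.shape,bool);sub[175:250,116:190]=1
m=((hsv[...,2]>110)&(hsv[...,1]>70)&sub)
inm=np.zeros(d.shape,np.uint8);cv2.fillPoly(inm,[np.array([[121,186],[182,181],[185,239],[124,244]])],1)
m=(m&(inm>0)).astype(np.uint8)
n,l,s,c=cv2.connectedComponentsWithStats(m)
for i in range(1,n):
    if s[i,4]>40:
        q=np.argwhere(l==i)[:,::-1].astype(np.float32);r=cv2.minAreaRect(q)
        b=ray(cv2.boxPoints(r),.016,K,T);cen=ray(c[i],.016,K,T)[0]
        e=b[1]-b[0];f=b[2]-b[1];e=e if np.linalg.norm(e)>np.linalg.norm(f) else f
        print("tag",c[i],s[i,4],cen.round(4),"sz",np.linalg.norm(b[1]-b[0]).round(4),np.linalg.norm(b[2]-b[1]).round(4),"ang",np.degrees(np.arctan2(e[1],e[0])).round(1),"z depth",np.nanmedian(P[l==i][:,2]).round(4))
# press roof points
print("mat corners",ray([[119,184],[183,178],[187,241],[122,247]],.002,K,T).round(3).tolist())
roof=(abs(P[...,2]-.095)<.006)
roof[:, :205]=0;roof[:,320:]=0;roof[:100]=0
n,l,s,c=cv2.connectedComponentsWithStats(roof.astype(np.uint8));i=1+s[1:,4].argmax()
q=P[l==i][:,:2];r=cv2.minAreaRect(q.astype(np.float32));print("roof",r,cv2.boxPoints(r).round(3).tolist(),np.median(P[l==i][:,2]))
# pad & hand
for u,v in[(251,161),(262,188),(265,183),(250,140)]: print(u,v,P[v,u].round(3),im[v,u])
# pin: handle dark brown
sub=np.zeros(d.shape,bool);sub[172:243,354:386]=1
for nm,mm in(("rod",(hsv[...,1]<60)&(hsv[...,2]>90)&sub),("orange tray",(hsv[...,1]>150)&sub&(hsv[...,2]>90))):
    q=np.argwhere(mm)[:,::-1].astype(np.float32);r=cv2.minAreaRect(q);print(nm,len(q),r,ray(cv2.boxPoints(r),.011,K,T).round(3).tolist())
big=lambda a,x0,y0,x1,y1,k:cv2.resize(a[y0:y1,x0:x1],None,fx=k,fy=k,interpolation=cv2.INTER_CUBIC)
A=big(im,345,165,395,250,6);B=big(im,205,95,320,195,4)
cv2.imwrite("pics/z1.png",np.hstack([cv2.copyMakeBorder(A,0,max(0,510-A.shape[0]),0,0,0),cv2.copyMakeBorder(B,0,510-B.shape[0],0,0,0)])[:,:,::-1])
for v in range(178,240,4):
    row=P[v,360:384,2];print(v,(row*1000).round().astype(int).tolist())
E
```

```text
tag [138.07971014 196.87681159] 138 [0.5543 0.377  0.016 ] sz 0.0299 0.0404 ang -133.8 z depth 0.0148
tag [168.71917808 221.19863014] 146 [0.4799 0.2798 0.016 ] sz 0.0395 0.0305 ang -89.6 z depth 0.0144
tag [141.1875 226.625 ] 144 [0.4628 0.3623 0.016 ] sz 0.0398 0.0308 ang -42.9 z depth 0.0143
mat corners [[0.597, 0.442, 0.002], [0.618, 0.244, 0.002], [0.422, 0.224, 0.002], [0.402, 0.42, 0.002]]
roof ((0.7043700218200684, -0.0019096285104751587), (0.28030842542648315, 0.23181350529193878), 87.73301696777344) [[0.5830000042915344, -0.13699999451637268], [0.8149999976158142, -0.1469999998807907], [0.8259999752044678, 0.1340000033378601], [0.593999981880188, 0.14300000667572021]] 0.09388266067817197
251 161 [0.632 0.032 0.156] [39 38 38]
262 188 [ 0.583 -0.002  0.026] [9 8 6]
265 183 [ 0.589 -0.01   0.066] [60 57 58]
250 140 [0.705 0.035 0.121] [194 183 178]
rod 43 ((369.5, 191.50001525878906), (1.7669044733047485, 23.190624237060547), 6.34019136428833) [[0.541, -0.325, 0.011], [0.614, -0.336, 0.011], [0.613, -0.341, 0.011], [0.541, -0.33, 0.011]]
orange tray 1851 ((369.29864501953125,
[... 971 characters left out ...]
 9, 4, 2, -3, 12]
214 [4, 4, 4, 2, 14, 22, 21, 28, 23, 26, 22, 6, 1, 0, 4, 3, 1, 1, -2, -1, 4, 8, 2, 11]
218 [2, 0, 3, 9, 23, 26, 22, 22, 24, 24, 25, 1, 1, 3, 5, 6, 1, 2, 5, 5, 6, 1, 5, 10]
222 [2, 2, 4, 13, 23, 28, 24, 23, 22, 21, 15, 2, 4, 2, 2, 2, 8, -1, 6, 0, 4, 3, 6, 15]
226 [3, 1, 10, 22, 20, 25, 22, 18, 21, 21, 2, 1, 3, 4, -2, 0, 4, 9, 3, 2, 0, 7, 9, 13]
230 [5, 0, 1, 17, 11, 12, 18, 14, 28, 23, -3, -9223372036854775808, -4, 1, 0, 3, 5, 5, 0, 3, 7, 6, 4, 8]
234 [0, -1, -3, 0, -2, 0, 6, 1, 4, 6, 2, 0, 0, 4, 0, 5, 8, 8, 5, -2, 4, -2, 4, 16]
238 [9, 16, 10, 9, 18, 15, 7, 13, 19, -4, 0, -1, -2, 3, 5, 4, 1, -1, 2, 5, 4, 1, 6, 11]<stdin>:32: RuntimeWarning: invalid value encountered in cast
```

View pics/z1.png

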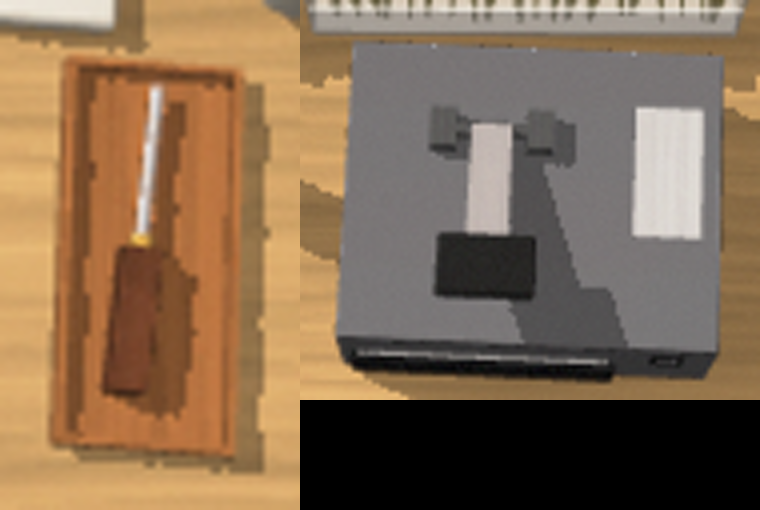

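Measured: press yaw is about -2.3° and the roof is at z=0.094, which agrees with the stated 95 mm. The pin handle is at the robot end of its tray. The hole is at about crop (665,360), which is top pixel (296,185). I'll add a move-planning helper and go above the pin.

```bash
cat >> h.py <<'E'
def plan(p,yaw,rot=None):
    "tool-down pose with tool x at world yaw deg -> row numbers (from measured pose)"
    s=env.sense();A=R.from_quat(s["eef_rot"]);a=np.radians(yaw)
    x=np.array([np.cos(a),np.sin(a),0]);z=np.array([0,0,-1.]);B=R.from_matrix(np.c_[x,np.cross(z,x),z])
    if rot is not None: B=rot
    r=(A.inv()*B).as_rotvec(degrees=True);t=A.inv().apply(np.array(p)-s["eef_pos"])*100
    print("row",r.round(1).tolist(),t.round(2).tolist())
E
python3 - <<'E'
from h import *
im,d,K,T=load("top")
tip,back,front=ray([[371.2,179.2],[365.3,230.3],[368.2,206]],.014,K,T)
print("pin tip/back/hfront",tip.round(4),back.round(4),front.round(4),np.linalg.norm(tip-back),np.degrees(np.arctan2(*(tip-back)[[1,0]])))
print("hole",ray([[296.2,185]],.065,K,T))
plan([.45,.2,.26],170);plan([.49,-.33,.26],170)
E
```

```text
pin tip/back/hfront [ 0.6152 -0.3391  0.014 ] [ 0.4569 -0.3139  0.014 ] [ 0.5313 -0.326   0.014 ] 0.16032981439826027 -9.043159084688924
hole [[ 0.58392438 -0.10264013  0.065     ]]
row [-0.1, -0.0, -7.9] [-36.66, -32.08, -2.89]
row [-0.1, -0.0, -7.9] [-56.78, -81.28, -2.82]
```

Call:
drive_tool:
  rows:
    - [[0,0,-8,-36.6,-32,-3,8],[0,0,-8,-36.6,-32,-3,8],[0,0,-8,-36.6,-32,-3,8],[0,0,-8,-36.6,-32,-3,8],[0,0,-8,-36.6,-32,-3,8],[0,0,-8,-36.6,-32,-3,8],[0,0,-8,-36.6,-32,-3,8],[0,0,-8,-36.6,-32,-3,8],[0,0,-8,-36.6,-32,-3,8],[0,0,-8,-36.6,-32,-3,4.5]]
  newtons: 40

```text
time_s: 1.15
eef_pos: [0.4511, 0.1979, 0.2615]
eef_rot: [0.088, 0.996, -0.0, 0.0]
wrist_force: [0.6, -0.0, -0.6]
gripper_width: 0.792
```

```bash
python3 - <<'E'
from h import *
st();plan([.49,-.33,.26],171)
E
```

```text
{'time_s': 1.15, 'eef_pos': [0.4511, 0.1979, 0.2615], 'eef_rot': [0.088, 0.9961, -0.0004, 0.0003], 'wrist_force': [0.6419, -0.0202, -0.5651], 'gripper_width': 0.7916, 'joints': [-0.5089, 0.3663, 0.0514, 1.9082, -0.0227, 0.8675, 0.9484]}
row [-0.0, 0.0, -1.1] [-13.08, -51.29, 0.2]
```

Call:
drive_tool:
  rows:
    - [[0,0,-1,-13,-51.3,0,4.5],[0,0,-1,-13,-51.3,0,4.5],[0,0,-1,-13,-51.3,0,4.5],[0,0,-1,-13,-51.3,0,4.5],[0,0,-1,-13,-51.3,0,4.5],[0,0,-1,-13,-51.3,0,4.5],[0,0,-1,-13,-51.3,0,4.5],[0,0,-1,-13,-51.3,0,4.5],[0,0,-1,-13,-51.3,0,4.5],[0,0,-1,-13,-51.3,0,4.5],[0,0,-1,-13,-51.3,0,4.5],[0,0,-1,-13,-51.3,0,4.5],[0,0,-1,-13,-51.3,0,4.5]]

```text
time_s: 2.45
eef_pos: [0.4889, -0.3263, 0.2607]
eef_rot: [0.078, 0.997, 0.001, -0.001]
wrist_force: [0.2, 0.6, 0.5]
gripper_width: 0.531
```

```bash
python3 - <<'E'
from h import *
im,d,K,T=snap("wrist","w1");st()
E
```

```text
{'time_s': 2.5, 'eef_pos': [0.4894, -0.325, 0.2608], 'eef_rot': [0.0774, 0.997, 0.0008, -0.0004], 'wrist_force': [-0.7103, 0.9911, -0.4002], 'gripper_width': 0.5248, 'joints': [0.4386, 0.5104, 0.1558, 1.6636, -0.0929, 0.9763, 2.0428]}
```

View pics/w1.png

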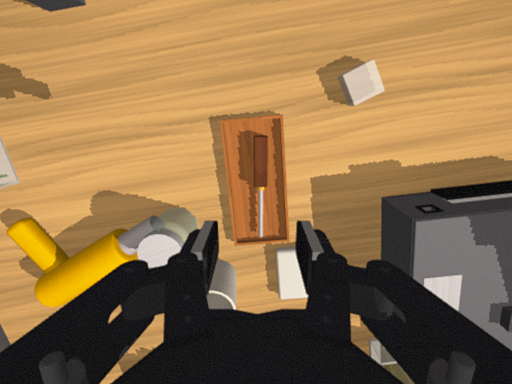

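The wrist view, with the image's down direction being world +x, shows the pin handle at (260,160), the rod tip at (262,237), and the square hole at (429,209) in the press front.

```bash
python3 - <<'E'
from h import *
im,d,K,T=load("wrist");hsv=cv2.cvtColor(im,cv2.COLOR_RGB2HSV);P=cloud(d,K,T)
t=np.load("last_top.npz")
sub=np.zeros(d.shape,np.uint8);sub[125:243,236:280]=1
m=((hsv[...,2]<125)&(sub>0)&(P[...,2]>.012)).astype(np.uint8);m[190:]=0
n,l,s,c=cv2.connectedComponentsWithStats(m);i=1+s[1:,4].argmax();q=np.argwhere(l==i)[:,::-1].astype(np.float32)
r=cv2.minAreaRect(q);b=ray(cv2.boxPoints(r),.024,K,T);print("handle",r,b.round(4).tolist(),c[i],"ctr",ray(c[i],.024,K,T),"z",np.median(P[l==i][:,2]))
for v in range(135,240,8):
    row=hsv[v,245:278];print(v,im[v,248:276].max(1).tolist(),(P[v,248:276:3,2]*1000).round().tolist())
x=tri([((262,237),K,T),((371.2,179.2),t["K"],t["T"])]);print("tip tri",x)
x=tri([((429,209),K,T),((296.2,185),t["K"],t["T"])]);print("hole tri",x, "ray.065",ray((429,209),.065,K,T))
cv2.imwrite("pics/z2.png",np.hstack([cv2.resize(im[120:250,225:290],None,fx=4,fy=4),cv2.resize(im[150:280,380:512],None,fx=4,fy=4)])[:,:,::-1])
E
```

```text
handle ((259.5, 160.5), (51.0, 13.0), 90.0) [[0.4544, -0.3254, 0.024], [0.4572, -0.3074, 0.024], [0.5311, -0.3184, 0.024], [0.5281, -0.3374, 0.024]] [260.04538088 160.86061588] ctr [[ 0.49235828 -0.3212856   0.024     ]] z 0.022895810519562798
135 [117, 121, 125, 131, 134, 129, 99, 90, 91, 93, 94, 92, 91, 87, 92, 97, 123, 129, 136, 171, 186, 184, 182, 179, 143, 121, 123, 121] [4.0, 2.0, 11.0, 13.0, 13.0, 13.0, 10.0, 3.0, 4.0, 3.0]
143 [112, 115, 117, 129, 134, 103, 93, 115, 121, 122, 127, 126, 122, 123, 118, 115, 113, 112, 115, 138, 179, 187, 186, 180, 180, 144, 122, 122] [4.0, 3.0, 22.0, 23.0, 22.0, 24.0, 23.0, 3.0, 3.0, 3.0]
151 [119, 114, 114, 125, 128, 100, 89, 112, 121, 119, 124, 124, 125, 122, 120, 113, 112, 112, 116, 129, 170, 188, 186, 180, 179, 178, 148, 124] [3.0, 3.0, 23.0, 23.0, 25.0, 25.0, 22.0, 3.0, 3.0, 2.0]
159 [128, 125, 120, 118, 123, 103, 98, 110, 121, 122, 124, 123, 125, 121, 115, 116, 112, 115, 118, 130, 170, 187, 186, 184, 182, 164, 136, 123] [3.0, 3.0, 22.0, 26.0, 22.0, 23.0, 22.0, 2.0, 4.0, 2.0]
167 [129, 126, 127, 127, 127, 108, 90, 108, 118, 121, 124, 125, 1
[... 1331 characters left out ...]
142, 120, 125, 121, 124, 122, 125, 154, 191, 153, 141, 191, 225, 212, 193, 192, 191, 193, 187, 176, 175, 179, 178, 168, 170, 179, 184] [2.0, 3.0, 3.0, 4.0, 15.0, 4.0, 2.0, 4.0, 3.0, 5.0]
231 [173, 175, 164, 160, 163, 164, 160, 141, 175, 196, 149, 144, 190, 224, 209, 193, 186, 188, 192, 186, 183, 183, 183, 179, 171, 166, 169, 178] [3.0, 3.0, 3.0, 3.0, 17.0, 3.0, 4.0, 2.0, 2.0, 2.0]
239 [106, 102, 104, 103, 104, 102, 101, 97, 95, 97, 98, 95, 97, 90, 92, 86, 89, 84, 88, 87, 89, 89, 89, 91, 88, 91, 93, 88] [2.0, 4.0, 5.0, 5.0, 6.0, 8.0, 7.0, 9.0, 9.0, 10.0]
tip tri [ 0.61315415 -0.33681392  0.02300292]
hole tri [ 0.58534064 -0.10319829  0.06356982] ray.065 [[ 0.58580289 -0.10431303  0.065     ]]
```

View pics/z2.png

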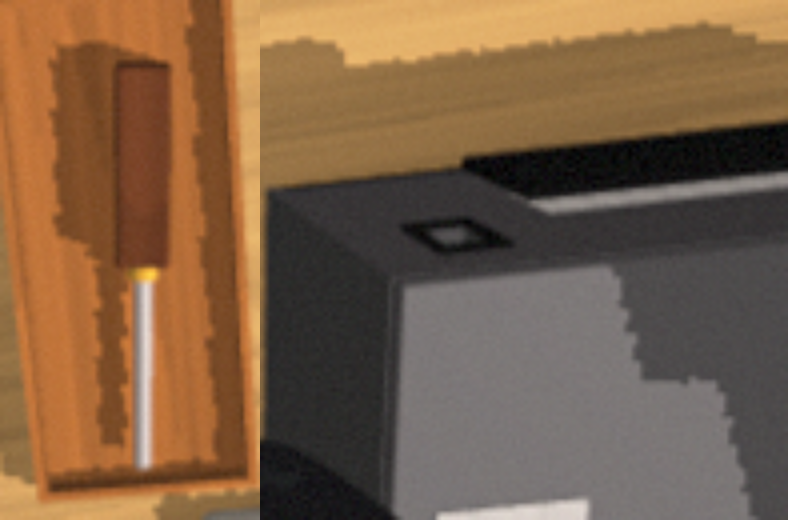

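The pin is consistent across both views: handle centre (0.492,-0.321), yaw -8.5°, top at z≈0.023. The hole triangulates to (0.585,-0.103,0.064), against a stated height of 65 mm. Now descending to grasp.

```bash
python3 - <<'E'
from h import *
plan([.4924,-.3213,.05],171.3);plan([.4924,-.3213,.006],171.3)
E
```

```text
row [0.1, -0.1, -0.2] [-0.26, 0.38, 21.08]
row [0.1, -0.1, -0.2] [-0.27, 0.37, 25.48]
```

Call:
drive_tool:
  rows:
    - [[0,0,0,-0.3,0.4,18,4.5],[0,0,0,-0.3,0.4,18,4.5],[0,0,0,-0.3,0.4,18,4.5],[0,0,0,-0.3,0.4,18,4.5],[0,0,0,-0.3,0.4,18,4.5],[0,0,0,-0.3,0.4,21,4.5],[0,0,0,-0.3,0.4,21,4.5],[0,0,0,-0.3,0.4,21,4.5]]

```text
time_s: 3.3
eef_pos: [0.4938, -0.3225, 0.0529]
eef_rot: [0.077, 0.997, -0.0, 0.001]
wrist_force: [-1.4, 0.5, -0.4]
gripper_width: 0.53
```

```bash
python3 - <<'E'
from h import *
st();plan([.4924,-.3213,.006],171.3)
E
```

```text
{'time_s': 3.3, 'eef_pos': [0.4938, -0.3225, 0.0529], 'eef_rot': [0.0773, 0.997, -0.0001, 0.0006], 'wrist_force': [-1.4137, 0.4529, -0.4481], 'gripper_width': 0.5298, 'joints': [0.4676, 0.7876, 0.1013, 1.8272, -0.1423, 0.5326, 2.078]}
row [-0.0, 0.1, -0.2] [0.17, 0.09, 4.69]
```

Call:
drive_tool:
  rows:
    - [[0,0,0,0.1,0.1,2.5,4.5],[0,0,0,0.1,0.1,4.6,4.5],[0,0,0,0.1,0.1,4.6,4.5],[0,0,0,0.1,0.1,4.6,4.5],[0,0,0,0.1,0.1,4.6,1],[0,0,0,0.1,0.1,4.6,1],[0,0,0,0.1,0.1,4.6,1],[0,0,0,0.1,0.1,4.6,1],[0,0,0,0.1,0.1,4.6,1],[0,0,0,0.1,0.1,4.6,1],[0,0,0,0.1,0.1,4.6,1],[0,0,0,0.1,0.1,4.6,1]]
  newtons: 60

```text
time_s: 4.5
eef_pos: [0.4928, -0.3221, 0.0069]
eef_rot: [0.078, 0.997, -0.0, 0.001]
wrist_force: [-0.1, 0.6, 5.8]
gripper_width: 0.218
```

```bash
python3 - <<'E'
from h import *
st();plan([.4924,-.3213,.12],171.3)
E
```

```text
{'time_s': 4.5, 'eef_pos': [0.4928, -0.3221, 0.0069], 'eef_rot': [0.0778, 0.997, -0.0004, 0.0008], 'wrist_force': [-0.0881, 0.614, 5.8202], 'gripper_width': 0.2178, 'joints': [0.4778, 0.8612, 0.0855, 1.8403, -0.1513, 0.4446, 2.0853]}
row [-0.0, 0.1, -0.2] [0.03, 0.07, -11.31]
```

Gripped at 18.5 mm. Lifting and lining up in front of the hole.

Call:
drive_tool:
  rows:
    - [[0,0,0,0,0,-3,1],[0,0,0,0,0,-6,1],[0,0,0,0,0,-9,1],[0,0,0,0,0,-11,1],[0,0,0,0,0,-11,1]]

```text
time_s: 5.0
eef_pos: [0.4939, -0.323, 0.1188]
eef_rot: [0.078, 0.997, -0.001, 0.003]
wrist_force: [0.4, -0.7, -0.9]
gripper_width: 0.219
```

```bash
python3 - <<'E'
from h import *
st();plan([.415,-.097,.11],177.7)
E
```

```text
{'time_s': 5.0, 'eef_pos': [0.4939, -0.323, 0.1188], 'eef_rot': [0.0778, 0.997, -0.0014, 0.0028], 'wrist_force': [0.4313, -0.7049, -0.8844], 'gripper_width': 0.2187, 'joints': [0.4528, 0.6864, 0.1245, 1.8003, -0.1293, 0.6564, 2.0664]}
row [-0.2, 0.3, -6.6] [11.3, 21.1, 0.77]
```

Call:
drive_tool:
  rows:
    - [[0,0,-3,5,10,0.5,1],[0,0,-6.6,11.3,21.1,0.8,1],[0,0,-6.6,11.3,21.1,0.8,1],[0,0,-6.6,11.3,21.1,0.8,1],[0,0,-6.6,11.3,21.1,0.8,1],[0,0,-6.6,11.3,21.1,0.8,1],[0,0,-6.6,11.3,21.1,0.8,1],[0,0,-6.6,11.3,21.1,0.8,1],[0,0,-6.6,11.3,21.1,0.8,1]]

```text
time_s: 5.9
eef_pos: [0.4138, -0.0971, 0.1072]
eef_rot: [0.021, 1.0, -0.0, 0.0]
wrist_force: [0.5, 0.1, 0.3]
gripper_width: 0.22
```

```bash
python3 - <<'E'
from h import *
im,d,K,T=snap("wrist","w2");st()
E
```

```text
{'time_s': 5.95, 'eef_pos': [0.4136, -0.097, 0.1072], 'eef_rot': [0.0214, 0.9998, -0.0002, 0.0002], 'wrist_force': [-0.5837, -0.0328, -0.6919], 'gripper_width': 0.212, 'joints': [0.087, 0.5472, 0.109, 2.2402, -0.1598, 0.3606, 1.8579]}
```

View pics/w2.png

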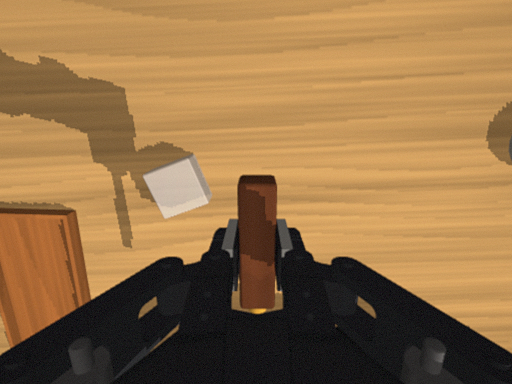

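The wrist view shows the handle straight between the pads at column 258, with the rod hidden under the gripper. I'll locate the tip with the fixed cameras.

```bash
python3 - <<'E'
from h import *
a,_,K,T=snap("top");b,_,K2,T2=snap("scene")
def pj(p,K,T):
    q=K@(T[:3,:3].T@(np.array(p)-T[:3,3]));return q[:2]/q[2]
tip=[.413+.1225,-.102,.115]
u=pj(tip,K,T).round().astype(int);w=pj(tip,K2,T2).round().astype(int);print(u,w)
A=a[u[1]-30:u[1]+50,u[0]-40:u[0]+40];B=b[w[1]-40:w[1]+40,w[0]-40:w[0]+40]
cv2.imwrite("pics/z3.png",cv2.resize(np.hstack([A,B]),None,fx=5,fy=5,interpolation=cv2.INTER_CUBIC)[:,:,::-1])
E
```

```text
[298 198] [219 199]
```

View pics/z3.png

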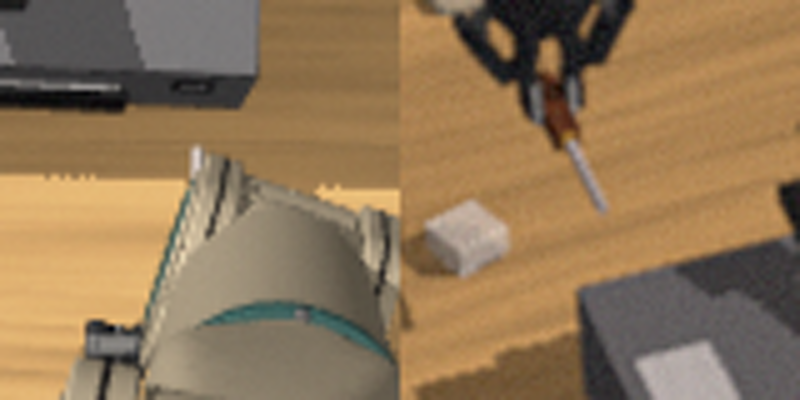

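The top view shows the tip at about (297.2,198) and the hole at (296.4,185.2). The scene view shows the tip at (220,201.4).

```bash
python3 - <<'E'
from h import *
_,_,K,T=load("top");_,_,K2,T2=load("scene");e=env.sense()["eef_pos"]
t=tri([((297.2,198),K,T),((220,201.4),K2,T2)]);print("tip",t,"rel tcp",t-e)
print("top-ray tip z.114",ray((297.2,198),.1145,K,T),"hole",ray((296.4,185.2),.065,K,T))
f=ray([[213.5,186.5],[309,188.5]],.0,K,T)
# roof front edge, line fit yaw
_=f
plan([.42,-.0975,.0565],177.7)
E
```

```text
tip [ 0.53701655 -0.10013693  0.10586445] rel tcp [ 0.12361918 -0.00343709 -0.00134977]
top-ray tip z.114 [[ 0.53505842 -0.10012465  0.1145    ]] hole [[ 0.58332063 -0.10322492  0.065     ]]
row [-0.0, 0.0, -0.1] [-0.66, -0.05, 5.07]
```

The tip height is uncertain: the triangulation puts it 8 mm below what the grasp geometry says. I'll check the handle's top surface and pitch with the wrist depth.

```bash
python3 - <<'E'
from h import *
im,d,K,T=load("wrist");P=cloud(d,K,T);e=np.array([.4136,-.097,.1072])
for v in range(180,312,8):
    q=P[v,250:267]-e;print(v,np.nanmedian(q,0).round(4),im[v,258])
b,_,K2,T2=load("scene");_,d2=b,_
P2=cloud(d2,K2,T2)
for u,v in[(212,185),(213,188),(216,193),(218,197),(219,199),(220,201)]:
    print(u,v,np.nanmedian((P2[v-1:v+2,u-1:u+2]-e).reshape(-1,3),0).round(4),b[v,u])
E
```

```text
180 [-0.0355  0.0027  0.0106] [53 30 23]
188 [-0.0329  0.0026  0.0163] [118  69  40]
196 [-0.0288  0.0024  0.0165] [79 44 29]
204 [-0.0246  0.0025  0.0164] [78 44 28]
212 [-0.0203  0.002   0.0165] [76 40 23]
220 [-0.0158  0.0019  0.0163] [80 48 33]
228 [-0.0112  0.0017  0.0162] [80 47 31]
236 [-0.0067  0.0015  0.0161] [75 39 23]
244 [-0.0021  0.0013  0.0162] [77 41 25]
252 [0.0025 0.0011 0.0162] [76 42 25]
260 [0.0073 0.0009 0.0166] [102  55  34]
268 [0.0125 0.0007 0.0161] [116  63  37]
276 [0.0173 0.0004 0.0161] [113  63  37]
284 [0.0224 0.0003 0.0162] [107  62  40]
292 [0.0274 0.     0.0164] [104  57  34]
300 [ 0.033  -0.0002  0.0159] [103  59  33]
308 [ 0.0427 -0.0006  0.0112] [143  94  41]
212 185 [ 0.0412 -0.0023  0.0125] [135  91  37]
213 188 [ 0.0522 -0.003   0.0097] [161 151 155]
216 193 [ 0.0774 -0.0027  0.0039] [167 151 147]
218 197 [ 0.0983 -0.004   0.0044] [168 151 146]
219 199 [ 0.1131 -0.005   0.0046] [161 147 142]
220 201 [-0.0024  0.0385 -0.1074] [168 131  98]
```

The handle is level, with its axis 6.2 mm above the TCP, yaw -2.4°, and the tip at about TCP + (0.1235, -0.0045, 0.006). Lowering to hole height and advancing to just before the hole.

Call:
drive_tool:
  rows:
    - [[0,0,0,0,0,2.5,1],[0,0,0,0,0,4.8,1],[0,0,0,0,0,4.9,1],[0,0,0,-2,0,4.9,1],[0,0,0,-3.5,0,4.9,1],[0,0,0,-3.5,0,4.9,1],[0,0,0,-3.5,0,4.9,1]]

```text
time_s: 6.75
eef_pos: [0.4475, -0.0973, 0.0581]
eef_rot: [0.02, 1.0, 0.0, -0.001]
wrist_force: [0.1, -1.4, -1.2]
gripper_width: 0.215
```

```bash
python3 - <<'E'
from h import *
st();print("tip",np.array(env.sense()["eef_pos"])+[.1235,-.0045,.0062])
plan([.5105,-.101,.0585],177.7)
a,_,K,T=snap("top");cv2.imwrite("pics/z4.png",cv2.resize(a[160:220,260:330],None,fx=8,fy=8,interpolation=cv2.INTER_CUBIC)[:,:,::-1])
E
```

```text
{'time_s': 6.75, 'eef_pos': [0.4475, -0.0973, 0.0581], 'eef_rot': [0.0205, 0.9998, 0.0001, -0.0005], 'wrist_force': [0.099, -1.4358, -1.1533], 'gripper_width': 0.215, 'joints': [0.0315, 0.6811, 0.1783, 2.1824, -0.3781, 0.3075, 2.0625]}
tip [ 0.57097523 -0.10180219  0.06434642]
row [0.0, -0.1, -0.0] [-6.31, -0.11, -0.04]
```

View pics/z4.png

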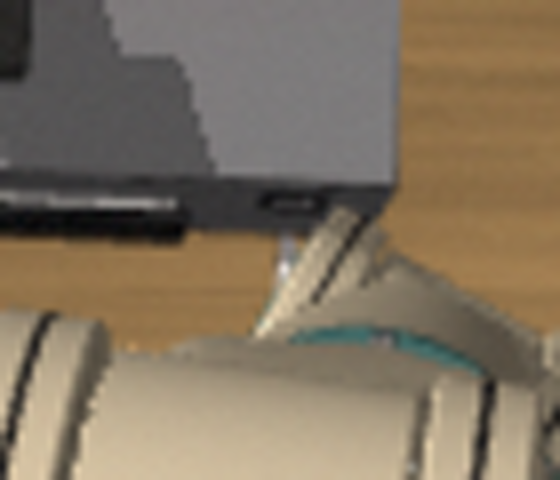

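The rod at crop column 287 points at the hole at column 292, offset less than 2 mm, so it is lined up. Inserting partway and watching the force.

Call:
drive_tool:
  rows:
    - [[0,0,0,-1,-0.05,0,1],[0,0,0,-2,-0.1,0,1],[0,0,0,-3,-0.1,0,1],[0,0,0,-4,-0.1,0,1],[0,0,0,-4.5,-0.1,0,1],[0,0,0,-5,-0.1,0,1],[0,0,0,-5,-0.1,0,1]]

```text
time_s: 7.5
eef_pos: [0.4988, -0.1002, 0.0582]
eef_rot: [0.02, 1.0, -0.0, 0.0]
wrist_force: [-0.1, -0.4, -0.1]
gripper_width: 0.22
```

Call:
drive_tool:
  rows:
    - [[0,0,0,-0.5,0,0,1],[0,0,0,-0.8,0,0,1],[0,0,0,-1.1,0,0,1],[0,0,0,-1.3,0,0,1],[0,0,0,-1.4,0,0,1],[0,0,0,-1.4,0,0,1]]

```text
time_s: 8.1
eef_pos: [0.5071, -0.1003, 0.0576]
eef_rot: [0.021, 1.0, 0.001, -0.005]
wrist_force: [-9.7, -0.1, 3.6]
gripper_width: 0.216
```

```bash
python3 - <<'E'
from h import *
st()
a,d,K,T=snap("top");P=cloud(d,K,T);cv2.imwrite("pics/z5.png",cv2.resize(a[150:260,195:335],None,fx=5,fy=5,interpolation=cv2.INTER_CUBIC)[:,:,::-1])
E
```

```text
{'time_s': 8.1, 'eef_pos': [0.5071, -0.1003, 0.0576], 'eef_rot': [0.0207, 0.9998, 0.0009, -0.0047], 'wrist_force': [-9.6738, -0.1301, 3.6268], 'gripper_width': 0.2155, 'joints': [-0.007, 0.731, 0.2257, 2.0192, -0.3607, 0.4388, 2.0221]}
```

```bash
cat >> h.py <<'E'
def trayedge():
    a,d,K,T=load("top");P=cloud(d,K,T);out=[]
    for y in(-.02,.0,.03,.06,.08):
        s=(abs(P[...,1]-y)<.004)&(P[...,0]>.4)&(P[...,0]<.57)&(P[...,2]>.03)&(P[...,2]<.06)
        out.append((y,int(s.sum()),np.round(P[s][:,0].min(),3) if s.any() else None))
    print("tray",out)
E
python3 - <<'E'
from h import *
trayedge()
E
```

```text
tray [(-0.02, 0, None), (0.0, 0, None), (0.03, 0, None), (0.06, 0, None), (0.08, 0, None)]
```

Call:
drive_tool:
  rows:
    - [[0,0,0,-0.3,0,0,1],[0,0,0,-0.5,0,0,1],[0,0,0,-0.6,0,0,1],[0,0,0,-0.6,0,0,1],[0,0,0,-0.6,0,0,1]]

```text
time_s: 8.65
eef_pos: [0.5115, -0.1001, 0.0566]
eef_rot: [0.021, 1.0, 0.001, -0.006]
wrist_force: [-7.9, -0.5, -3.2]
gripper_width: 0.217
```

```bash
python3 - <<'E'
from h import *
a,d,K,T=snap("top");cv2.imwrite("pics/z5.png",cv2.resize(a[150:260,195:335],None,fx=5,fy=5,interpolation=cv2.INTER_CUBIC)[:,:,::-1]);trayedge()
E
```

```text
tray [(-0.02, 0, None), (0.0, 0, None), (0.03, 0, None), (0.06, 4, np.float64(0.544)), (0.08, 7, np.float64(0.543))]
```

View pics/z5.png

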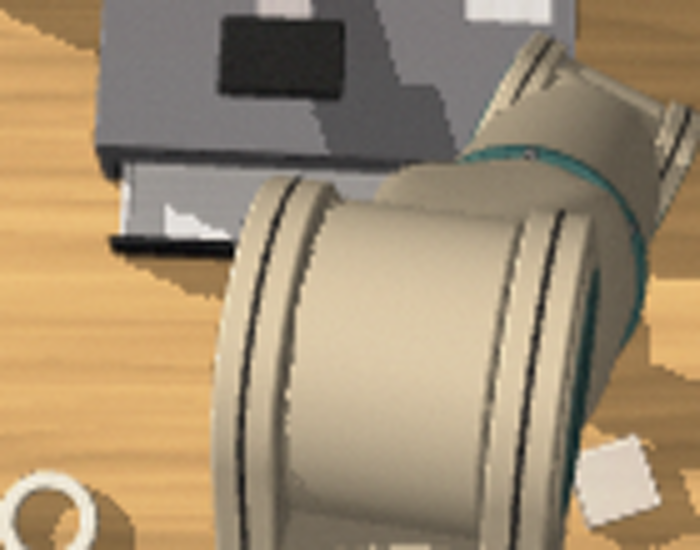

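The tray is springing out, with its front edge at crop row 243 and still moving. Withdrawing the pin straight back, then up.

Call:
drive_tool:
  rows:
    - [[0,0,0,0,0,0,1],[0,0,0,0,0,0,1],[0,0,0,1.5,0.05,0,1],[0,0,0,4,0.1,0,1],[0,0,0,6.5,0.2,0,1],[0,0,0,8.5,0.2,0,1],[0,0,0,8.5,0.2,0,1],[0,0,0,8.5,0.2,-4,1],[0,0,0,8.5,0.2,-8,1],[0,0,0,8.5,0.2,-8,1],[0,0,0,8.5,0.2,-8,1]]

```text
time_s: 9.8
eef_pos: [0.4353, -0.0956, 0.1393]
eef_rot: [0.02, 1.0, -0.0, 0.002]
wrist_force: [0.2, -0.4, -1.5]
gripper_width: 0.216
```

```bash
python3 - <<'E'
from h import *
st();plan([.494,-.323,.14],171.3)
im,d,K,T=snap("wrist");P=cloud(d,K,T);e=np.array(env.sense()["eef_pos"])
for v in range(180,312,24):
    q=P[v,250:267]-e;print(v,np.nanmedian(q,0).round(4),im[v,258])
E
```

```text
{'time_s': 9.8, 'eef_pos': [0.4353, -0.0956, 0.1393], 'eef_rot': [0.0199, 0.9998, -0.0003, 0.0019], 'wrist_force': [0.1505, -0.4278, -1.4901], 'gripper_width': 0.2157, 'joints': [-0.0618, 0.5158, 0.3047, 2.169, -0.3178, 0.4939, 2.0176]}
row [-0.0, 0.2, 6.4] [-6.77, -22.49, -0.03]
180 [-0.0347  0.0025  0.012 ] [56 32 22]
204 [-0.0235  0.002   0.0169] [82 45 28]
228 [-0.0105  0.0015  0.0171] [81 42 29]
252 [0.0035 0.001  0.0171] [82 44 23]
276 [0.018  0.0007 0.0174] [119  65  37]
300 [ 0.0334 -0.0002  0.0176] [110  60  36]
```

The pin is unmoved in the grip. Laying it back where it was.

Call:
drive_tool:
  rows:
    - [[0,0,3,-3,-10,0,1],[0,0,6.4,-6.8,-22.5,0,1],[0,0,6.4,-6.8,-22.5,0,1],[0,0,6.4,-6.8,-22.5,0,1],[0,0,6.4,-6.8,-22.5,0,1],[0,0,6.4,-6.8,-22.5,0,1],[0,0,6.4,-6.8,-22.5,0,1],[0,0,6.4,-6.8,-22.5,4,1],[0,0,6.4,-6.8,-22.5,8,1],[0,0,6.4,-6.8,-22.5,10,1],[0,0,6.4,-6.8,-22.5,10,1],[0,0,6.4,-6.8,-22.5,10,1]]

```text
time_s: 11.05
eef_pos: [0.492, -0.3218, 0.0381]
eef_rot: [0.075, 0.997, 0.001, -0.001]
wrist_force: [0.9, 0.0, -0.4]
gripper_width: 0.222
```

```bash
python3 - <<'E'
from h import *
st();plan([.4935,-.322,.0082],171.3);snap("top");trayedge()
E
```

```text
{'time_s': 11.05, 'eef_pos': [0.492, -0.3218, 0.0381], 'eef_rot': [0.0755, 0.9971, 0.0006, -0.0006], 'wrist_force': [0.909, 0.0214, -0.4015], 'gripper_width': 0.2215, 'joints': [0.3803, 0.8242, 0.2436, 1.8367, -0.3616, 0.5258, 2.2837]}
row [0.1, -0.1, 0.0] [-0.15, 0.0, 2.99]
tray [(-0.02, 7, np.float64(0.462)), (0.0, 4, np.float64(0.464)), (0.03, 9, np.float64(0.464)), (0.06, 6, np.float64(0.466)), (0.08, 6, np.float64(0.466))]
```

The tray is fully out, with its front at x≈0.464. Releasing the pin and rising.

Call:
drive_tool:
  rows:
    - [[0,0,0,0,0,1.5,1],[0,0,0,0,0,2.9,1],[0,0,0,0,0,2.9,1],[0,0,0,0,0,2.9,1],[0,0,0,0,0,2.9,4.5],[0,0,0,0,0,2.9,4.5],[0,0,0,0,0,2.9,4.5],[0,0,0,0,0,2.9,4.5],[0,0,0,0,0,0,4.5],[0,0,0,0,0,-5,5],[0,0,0,0,0,-10,6],[0,0,0,0,0,-15,6],[0,0,0,0,0,-18,6],[0,0,0,0,0,-18,6],[0,0,0,0,0,-18,6]]

```text
time_s: 12.6
eef_pos: [0.4922, -0.323, 0.2189]
eef_rot: [0.076, 0.997, -0.0, 0.001]
wrist_force: [-1.0, 0.0, -0.1]
gripper_width: 0.702
```

```bash
python3 - <<'E'
from h import *
st();plan([.42,.0,.24],180);plan([.48,.33,.24],180);snap("top","top2")
E
```

```text
{'time_s': 12.6, 'eef_pos': [0.4922, -0.323, 0.2189], 'eef_rot': [0.076, 0.9971, -0.0001, 0.0006], 'wrist_force': [-1.0212, 0.0022, -0.1273], 'gripper_width': 0.7023, 'joints': [0.2982, 0.5778, 0.3715, 1.717, -0.2578, 0.894, 2.1958]}
row [-0.0, 0.1, -8.7] [12.03, 30.83, -2.13]
row [-0.0, 0.1, -8.7] [11.1, 64.36, -2.13]
```

View pics/top2.png

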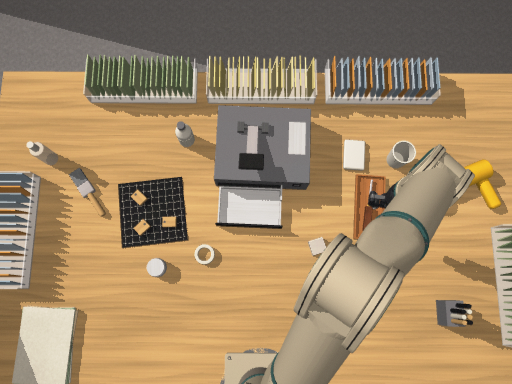

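The tray is fully out at pixels (218–283, 187–226), and the pin is back in its tray. Moving over the mat for a close look.

```bash
python3 - <<'E'
from h import *
plan([.5,.33,.26],90)
im,d,K,T=load("top");hsv=cv2.cvtColor(im,cv2.COLOR_RGB2HSV);P=cloud(d,K,T)
m=((hsv[...,1]<60)&(hsv[...,2]>110)).astype(np.uint8);m[:186]=0;m[232:]=0;m[:,:214]=0;m[:,288:]=0
q=np.argwhere(m)[:,::-1].astype(np.float32);r=cv2.minAreaRect(q);print(r,ray(cv2.boxPoints(r),.02,K,T).round(3).tolist())
for y in(-.04,.0,.03,.06,.1):
  print(y,[(x,np.nanmedian(P[(abs(P[...,1]-y)<.004)&(abs(P[...,0]-x)<.004)][:,2]).round(3)) for x in np.arange(.46,.6,.01).round(2)])
E
```

```text
row [-0.0, -0.1, 81.3] [9.06, 64.62, -4.17]
((249.24998474121094, 204.24998474121094), (63.10953903198242, 39.00880432128906), 2.2906100749969482) [[0.477, 0.133, 0.02], [0.597, 0.131, 0.02], [0.59, -0.062, 0.02], [0.47, -0.057, 0.02]]
-0.04 [(np.float64(0.46), np.float64(0.013)), (np.float64(0.47), np.float64(0.043)), (np.float64(0.48), np.float64(0.011)), (np.float64(0.49), np.float64(0.01)), (np.float64(0.5), np.float64(0.011)), (np.float64(0.51), np.float64(0.011)), (np.float64(0.52), np.float64(0.008)), (np.float64(0.53), np.float64(0.013)), (np.float64(0.54), np.float64(0.01)), (np.float64(0.55), np.float64(0.011)), (np.float64(0.56), np.float64(0.011)), (np.float64(0.57), np.float64(0.009)), (np.float64(0.58), np.float64(0.016)), (np.float64(0.59), np.float64(0.069))]
0.0 [(np.float64(0.46), np.float64(0.0)), (np.float64(0.47), np.float64(0.03)), (np.float64(0.48), np.float64(0.011)), (np.float64(0.49), np.float64(0.01)), (np.float64(0.5), np.float64(0.013)), (np.float64(0.51), np.float64(0.011)), (np.float64(0.52), np.float64(0.011)), (np.float64(0.53), np.float64(0.01)), (np
[... 1175 characters left out ...]
np.float64(0.56), np.float64(0.011)), (np.float64(0.57), np.float64(0.01)), (np.float64(0.58), np.float64(0.014)), (np.float64(0.59), np.float64(0.073))]
0.1 [(np.float64(0.46), np.float64(-0.0)), (np.float64(0.47), np.float64(0.036)), (np.float64(0.48), np.float64(0.009)), (np.float64(0.49), np.float64(0.011)), (np.float64(0.5), np.float64(0.012)), (np.float64(0.51), np.float64(0.012)), (np.float64(0.52), np.float64(0.01)), (np.float64(0.53), np.float64(0.009)), (np.float64(0.54), np.float64(0.013)), (np.float64(0.55), np.float64(0.012)), (np.float64(0.56), np.float64(0.01)), (np.float64(0.57), np.float64(0.009)), (np.float64(0.58), np.float64(0.011)), (np.float64(0.59), np.float64(0.072))]
```

Call:
drive_tool:
  rows:
    - [[0,0,8,0,5,-4,6],[0,0,16,0,10,-4,6],[0,0,24,2,20,-4,6],[0,0,32,4,30,-4,6],[0,0,40,6,40,-4,6],[0,0,48,8,50,-4,6],[0,0,56,9,60,-4,6],[0,0,64,9,64.5,-4,6],[0,0,72,9,64.5,-4,6],[0,0,81,9,64.5,-4,6],[0,0,81,9,64.5,-4,6],[0,0,81,9,64.5,-4,6],[0,0,81,9,64.5,-4,6],[0,0,81,9,64.5,-4,6],[0,0,81,9,64.5,-4,6],[0,0,81,9,64.5,-4,6]]

```text
time_s: 14.25
eef_pos: [0.5007, 0.326, 0.2571]
eef_rot: [0.706, 0.708, -0.002, 0.001]
wrist_force: [0.9, 0.2, 0.7]
gripper_width: 0.7
```

```bash
cat >> h.py <<'E'
def tags(n,z=.016,zr=(.009,.03),box=(.40,.62,.22,.45),smin=60):
    im,d,K,T=load(n);P=cloud(d,K,T);hsv=cv2.cvtColor(im,cv2.COLOR_RGB2HSV);out=[]
    m=(hsv[...,2]>95)&(hsv[...,1]>50)&(P[...,2]>zr[0])&(P[...,2]<zr[1])&(P[...,0]>box[0])&(P[...,0]<box[1])&(P[...,1]>box[2])&(P[...,1]<box[3])
    m=cv2.morphologyEx(m.astype(np.uint8),cv2.MORPH_OPEN,np.ones((3,3)))
    k,l,s,c=cv2.connectedComponentsWithStats(m)
    for i in range(1,k):
        if s[i,4]<smin: continue
        q=ray(np.argwhere(l==i)[:,::-1],z,K,T)[:,:2].astype(np.float32)*1000;r=cv2.minAreaRect(q);b=cv2.boxPoints(r)
        e,f=b[1]-b[0],b[2]-b[1];e=e if np.linalg.norm(e)>np.linalg.norm(f) else f
        print(n,"tag px",c[i].round(),s[i,4],"xy",np.round(r[0],1),"size",np.round(r[1],1),"long yaw",(np.degrees(np.arctan2(e[1],e[0]))%180).round(1),"ztop",np.nanmedian(P[l==i][:,2]).round(4))
E
python3 - <<'E'
from h import *
st();snap("wrist","w3");tags("wrist");snap("top");tags("top",smin=30)
E
```

```text
{'time_s': 14.25, 'eef_pos': [0.5007, 0.326, 0.2571], 'eef_rot': [0.706, 0.7082, -0.0017, 0.0005], 'wrist_force': [0.8835, 0.1852, 0.7116], 'gripper_width': 0.7002, 'joints': [-1.0942, 0.6423, 0.7963, 1.6502, -0.5071, 1.0709, -0.1436]}
wrist tag px [296. 122.] 621 xy [554.5 376.7] size [39.7 30. ] long yaw 46.1 ztop 0.0151
wrist tag px [230. 132.] 585 xy [463.1 362.7] size [29.5 39.5] long yaw 134.6 ztop 0.015
wrist tag px [243. 187.] 510 xy [479.7 280.7] size [29.8 39.3] long yaw 90.2 ztop 0.015
top tag px [139. 197.] 89 xy [552.5 374.2] size [38.2 27.7] long yaw 46.2 ztop 0.0152
top tag px [169. 222.] 132 xy [479.  280.5] size [27.4 40.4] long yaw 90.4 ztop 0.0147
top tag px [141. 227.] 124 xy [461.7 362.8] size [30.7 37.7] long yaw 136.6 ztop 0.0145
```

Both views agree on the tags: (0.4797,0.2807) yaw 90°, (0.4630,0.3627) yaw 135°, (0.5540,0.3765) yaw 46°, tops at z≈0.015. The tray floor is at z≈0.012, centred near (0.526,0.036). Picking the yaw-90 tag first.

```bash
python3 - <<'E'
from h import *
plan([.4797,.2807,.06],90.2);plan([.4797,.2807,.005],90.2)
E
```

```text
row [-0.0, 0.1, -0.2] [-4.41, -2.15, 19.81]
row [-0.0, 0.1, -0.2] [-4.41, -2.15, 25.31]
```

Call:
drive_tool:
  rows:
    - [[0,0,0,-4.4,-2.1,5,5],[0,0,0,-4.4,-2.1,10,5],[0,0,0,-4.4,-2.1,15,5],[0,0,0,-4.4,-2.1,19,5],[0,0,0,-4.4,-2.1,19.8,5],[0,0,0,-4.4,-2.1,19.8,5],[0,0,0,-4.4,-2.1,23,5],[0,0,0,-4.4,-2.1,25.2,5],[0,0,0,-4.4,-2.1,25.2,5],[0,0,0,-4.4,-2.1,25.2,5],[0,0,0,-4.4,-2.1,25.2,2],[0,0,0,-4.4,-2.1,25.2,2],[0,0,0,-4.4,-2.1,25.2,2],[0,0,0,-4.4,-2.1,25.2,2],[0,0,0,-4.4,-2.1,25.2,2],[0,0,0,-4.4,-2.1,25.2,2]]
  newtons: 40

```text
time_s: 15.95
eef_pos: [0.4817, 0.2846, 0.0086]
eef_rot: [0.705, 0.709, 0.002, 0.0]
wrist_force: [-1.0, -1.4, 7.3]
gripper_width: 0.338
```

```bash
python3 - <<'E'
from h import *
st();plan([.524,-.019,.13],87.7)
E
```

```text
{'time_s': 15.95, 'eef_pos': [0.4817, 0.2846, 0.0086], 'eef_rot': [0.7054, 0.7088, 0.0018, 0.0004], 'wrist_force': [-1.0232, -1.3849, 7.2783], 'gripper_width': 0.3379, 'joints': [-0.8838, 0.8981, 0.4813, 1.9316, -0.8245, 0.5156, 0.1891]}
row [0.2, -0.1, 2.6] [-30.35, 4.13, -12.19]
```

Call:
drive_tool:
  rows:
    - [[0,0,0,0,0,-4,2],[0,0,0,0,0,-8,2],[0,0,0,0,0,-12,2],[0,0,1,-5,1,-12,2],[0,0,2.6,-10,2,-12,2],[0,0,2.6,-15,3,-12,2],[0,0,2.6,-20,4.1,-12,2],[0,0,2.6,-25,4.1,-12,2],[0,0,2.6,-30,4.1,-12,2],[0,0,2.6,-30,4.1,-12,2],[0,0,2.6,-30,4.1,-12,2],[0,0,2.6,-30,4.1,-12,2],[0,0,2.6,-30,4.1,-12,2]]

```text
time_s: 17.25
eef_pos: [0.5227, -0.0135, 0.1264]
eef_rot: [0.72, 0.694, 0.0, -0.0]
wrist_force: [0.2, 0.3, -0.5]
gripper_width: 0.334
```

```bash
python3 - <<'E'
from h import *
st();plan([.524,-.015,.0195],87.7)
E
```

```text
{'time_s': 17.25, 'eef_pos': [0.5227, -0.0135, 0.1264], 'eef_rot': [0.7201, 0.6939, 0.0004, -0.0004], 'wrist_force': [0.2024, 0.3238, -0.4964], 'gripper_width': 0.3336, 'joints': [-0.4231, 0.6844, 0.6161, 1.9817, -0.6287, 0.6728, 0.5586]}
row [-0.0, -0.1, 0.2] [-0.16, 0.13, 10.69]
```

Call:
drive_tool:
  rows:
    - [[0,0,0,-0.1,0.1,4,2],[0,0,0,-0.1,0.1,8,2],[0,0,0,-0.1,0.1,10.4,2],[0,0,0,-0.1,0.1,10.6,2],[0,0,0,-0.1,0.1,10.7,2],[0,0,0,-0.1,0.1,10.7,2],[0,0,0,-0.1,0.1,10.7,4],[0,0,0,-0.1,0.1,10.7,4.5],[0,0,0,-0.1,0.1,10.7,4.5],[0,0,0,-0.1,0.1,10.7,4.5],[0,0,0,-0.1,0.1,8,4.5],[0,0,0,-0.1,0.1,4,4.5],[0,0,0,-0.1,0.1,0,5],[0,0,0,-0.1,0.1,-4,5],[0,0,0,-0.1,0.1,-6,5],[0,0,0,-0.1,0.1,-6,5],[0,0,0,-0.1,0.1,-6,5]]

```text
time_s: 18.95
eef_pos: [0.5234, -0.0165, 0.1862]
eef_rot: [0.721, 0.693, 0.0, -0.0]
wrist_force: [-1.0, 0.4, 0.7]
gripper_width: 0.585
```

```bash
python3 - <<'E'
from h import *
st();snap("top");tags("top",smin=20);tags("top",z=.026,zr=(.017,.035),box=(.475,.58,-.06,.135),smin=30);trayedge();plan([.463,.3627,.18],134.8)
E
```

```text
{'time_s': 18.95, 'eef_pos': [0.5234, -0.0165, 0.1862], 'eef_rot': [0.7211, 0.6928, 0.0003, -0.0002], 'wrist_force': [-1.0398, 0.4341, 0.6952], 'gripper_width': 0.5852, 'joints': [-0.4825, 0.6079, 0.7119, 1.9304, -0.5453, 0.8045, 0.4919]}
top tag px [139. 197.] 115 xy [553.2 374.8] size [40.6 27.8] long yaw 46.4 ztop 0.0144
top tag px [141. 227.] 133 xy [462.5 362.1] size [30.7 39.8] long yaw 136.9 ztop 0.0146
tray [(-0.02, 7, np.float64(0.462)), (0.0, 5, np.float64(0.464)), (0.03, 0, None), (0.06, 0, None), (0.08, 0, None)]
row [-0.1, -0.1, -47.1] [37.65, -7.51, 0.58]
```

The remaining tags are unmoved. On to the second tag.

Call:
drive_tool:
  rows:
    - [[0,0,-8,5,-1,0.6,5],[0,0,-16,10,-2,0.6,5],[0,0,-24,15,-3,0.6,5],[0,0,-32,20,-4,0.6,5],[0,0,-40,25,-5,0.6,5],[0,0,-47,30,-6,0.6,5],[0,0,-47,35,-7,0.6,5],[0,0,-47,37.6,-7.5,0.6,5],[0,0,-47,37.6,-7.5,0.6,5],[0,0,-47,37.6,-7.5,0.6,5],[0,0,-47,37.6,-7.5,0.6,5],[0,0,-47,37.6,-7.5,0.6,5]]

```text
time_s: 20.2
eef_pos: [0.4643, 0.3598, 0.1799]
eef_rot: [0.387, 0.922, -0.001, -0.0]
wrist_force: [0.2, -0.2, -0.1]
gripper_width: 0.588
```

```bash
python3 - <<'E'
from h import *
st();snap("wrist");tags("wrist");snap("top","top3");tags("top",z=.026,zr=(.017,.035),box=(.475,.58,-.06,.135),smin=30);plan([.463,.3627,.0095],134.8)
E
```

```text
{'time_s': 20.2, 'eef_pos': [0.4643, 0.3598, 0.1799], 'eef_rot': [0.3867, 0.9222, -0.0007, -0.0], 'wrist_force': [0.1644, -0.2228, -0.069], 'gripper_width': 0.5883, 'joints': [-1.0253, 0.6522, 0.5133, 1.7599, -0.4112, 0.8393, 0.4565]}
wrist tag px [257. 167.] 844 xy [461.9 362.1] size [29.1 40. ] long yaw 135.2 ztop 0.015
wrist tag px [317. 210.] 757 xy [553.1 376.2] size [40.5 31.8] long yaw 47.2 ztop 0.0149
top tag px [268. 208.] 126 xy [522.4 -20.4] size [27.6 36.5] long yaw 90.4 ztop 0.0251
row [-0.0, 0.0, -0.3] [0.26, 0.06, 17.08]
```

Tag 1 lies flat in the tray at (0.522,-0.020), top at z=0.025. Grasping the second.

Call:
drive_tool:
  rows:
    - [[0,0,0,0.3,0,5,5],[0,0,0,0.3,0,10,5],[0,0,0,0.3,0,12,5],[0,0,0,0.3,0,12,5],[0,0,0,0.3,0,15,5],[0,0,0,0.3,0,17,5],[0,0,0,0.3,0,17,5],[0,0,0,0.3,0,17,5],[0,0,0,0.3,0,17,2],[0,0,0,0.3,0,17,2],[0,0,0,0.3,0,17,2],[0,0,0,0.3,0,17,2],[0,0,0,0.3,0,17,2],[0,0,0,0.3,0,17,2]]

```text
time_s: 21.7
eef_pos: [0.463, 0.3646, 0.0124]
eef_rot: [0.385, 0.923, 0.001, 0.001]
wrist_force: [-0.5, 0.9, 5.8]
gripper_width: 0.334
```

```bash
python3 - <<'E'
from h import *
st();plan([.526,.036,.14],87.7)
E
```

```text
{'time_s': 21.7, 'eef_pos': [0.463, 0.3646, 0.0124], 'eef_rot': [0.3853, 0.9228, 0.0014, 0.0008], 'wrist_force': [-0.5431, 0.8623, 5.7927], 'gripper_width': 0.3339, 'joints': [-0.9265, 0.8828, 0.3434, 1.8441, -0.5627, 0.509, 0.5789]}
row [0.2, -0.1, 47.0] [-27.8, -18.59, -12.81]
```

Call:
drive_tool:
  rows:
    - [[0,0,0,0,0,-4,2],[0,0,0,0,0,-8,2],[0,0,0,0,0,-12,2],[0,0,8,-5,-3,-12.8,2],[0,0,16,-10,-6,-12.8,2],[0,0,24,-14,-9,-12.8,2],[0,0,32,-18,-12,-12.8,2],[0,0,40,-22,-15,-12.8,2],[0,0,47,-26,-17,-12.8,2],[0,0,47,-27.8,-18.6,-12.8,2],[0,0,47,-27.8,-18.6,-12.8,2],[0,0,47,-27.8,-18.6,-12.8,2],[0,0,47,-27.8,-18.6,-12.8,2]]

```text
time_s: 23.0
eef_pos: [0.525, 0.0372, 0.1387]
eef_rot: [0.721, 0.693, 0.001, -0.0]
wrist_force: [-0.4, 0.2, 0.6]
gripper_width: 0.328
```

```bash
python3 - <<'E'
from h import *
st();e=env.sense()["eef_pos"];im,d,K,T=snap("wrist","w4");P=cloud(d,K,T)
for v in range(200,300,10): print(v,(np.nanmedian(P[v,252:262],0)-e).round(4),im[v,257])
plan([.526,.036,.0235],87.7)
E
```

```text
{'time_s': 23.0, 'eef_pos': [0.525, 0.0372, 0.1387], 'eef_rot': [0.7206, 0.6933, 0.0007, -0.0005], 'wrist_force': [-0.3606, 0.1771, 0.6077], 'gripper_width': 0.3283, 'joints': [-0.5387, 0.6751, 0.6489, 1.9647, -0.6218, 0.7089, 0.4554]}
200 [ 0.0003  0.018  -0.0102] [208 175 143]
210 [0.0003 0.0166 0.0025] [223 171 103]
220 [0.0001 0.0107 0.003 ] [224 174 107]
230 [-0.0002  0.0044  0.0028] [223 172 104]
240 [-0.0004 -0.0021  0.0024] [225 175 106]
250 [-0.0007 -0.0086  0.0026] [226 176 106]
260 [-0.0009 -0.0149  0.003 ] [99 96 95]
270 [-0.0051 -0.1175 -0.1396] [154 117  70]
280 [-0.0057 -0.1317 -0.1395] [160 121  73]
290 [-0.0062 -0.1461 -0.1395] [199 151  93]
row [0.0, -0.1, 0.1] [-0.15, 0.11, 11.5]
```

The tag is level in the grip, with its bottom 11 mm below the TCP. Placing.

Call:
drive_tool:
  rows:
    - [[0,0,0,0,0.1,4,2],[0,0,0,0,0.1,8,2],[0,0,0,0,0.1,11,2],[0,0,0,0,0.1,11.5,2],[0,0,0,0,0.1,11.5,2],[0,0,0,0,0.1,11.5,2],[0,0,0,0,0.1,11.5,4],[0,0,0,0,0.1,11.5,4.5],[0,0,0,0,0.1,11.5,4.5],[0,0,0,0,0.1,11.5,4.5],[0,0,0,0,0.1,8,4.5],[0,0,0,0,0.1,4,4.5],[0,0,0,0,0.1,0,5],[0,0,0,0,0.1,-4,5],[0,0,0,0,0.1,-5,5],[0,0,0,0,0.1,-5,5],[0,0,0,0,0.1,-5,5]]

```text
time_s: 24.75
eef_pos: [0.5252, 0.0359, 0.1874]
eef_rot: [0.721, 0.693, -0.0, -0.001]
wrist_force: [-0.4, 0.8, -0.4]
gripper_width: 0.588
```

```bash
python3 - <<'E'
from h import *
st();snap("top");tags("top",smin=20);plan([.554,.3765,.18],46.4)
E
```

```text
{'time_s': 24.75, 'eef_pos': [0.5252, 0.0359, 0.1874], 'eef_rot': [0.7212, 0.6928, -0.0005, -0.0007], 'wrist_force': [-0.434, 0.7992, -0.366], 'gripper_width': 0.5878, 'joints': [-0.589, 0.6151, 0.7268, 1.9207, -0.5538, 0.8178, 0.3997]}
top tag px [139. 197.] 109 xy [553.8 375.6] size [38.  27.8] long yaw 46.2 ztop 0.0149
row [-0.2, 0.1, 41.3] [34.16, 1.54, 0.69]
```

Call:
drive_tool:
  rows:
    - [[0,0,8,5,0,0.6,5],[0,0,16,10,0,0.6,5],[0,0,24,15,0.5,0.6,5],[0,0,32,20,1,0.6,5],[0,0,41,25,1,0.6,5],[0,0,41,30,1.5,0.6,5],[0,0,41,34.1,1.5,0.6,5],[0,0,41,34.1,1.5,0.6,5],[0,0,41,34.1,1.5,0.6,5],[0,0,41,34.1,1.5,0.6,5],[0,0,41,34.1,1.5,0.6,5]]

```text
time_s: 25.9
eef_pos: [0.5551, 0.3734, 0.1819]
eef_rot: [0.919, 0.395, -0.001, 0.0]
wrist_force: [-0.3, -0.2, 0.4]
gripper_width: 0.59
```

```bash
python3 - <<'E'
from h import *
st();snap("wrist");tags("wrist");snap("top");tags("top",z=.026,zr=(.017,.035),box=(.475,.58,-.06,.135),smin=30);plan([.554,.3765,.011],46.4)
E
```

```text
{'time_s': 25.9, 'eef_pos': [0.5551, 0.3734, 0.1819], 'eef_rot': [0.9188, 0.3947, -0.0005, 0.0003], 'wrist_force': [-0.2806, -0.2316, 0.3501], 'gripper_width': 0.5896, 'joints': [-1.1057, 0.8935, 0.9365, 1.5233, -0.7685, 1.1254, -0.7641]}
wrist tag px [256. 167.] 837 xy [555.4 376.6] size [40.2 29.4] long yaw 47.2 ztop 0.015
top tag px [249. 206.] 131 xy [523.6  35.6] size [30.7 39.4] long yaw 90.4 ztop 0.0245
top tag px [268. 207.] 120 xy [522.4 -20.4] size [27.6 36.4] long yaw 90.4 ztop 0.0241
row [-0.0, 0.0, 0.1] [0.1, -0.24, 17.14]
```

Call:
drive_tool:
  rows:
    - [[0,0,0,0.2,-0.2,5,5],[0,0,0,0.2,-0.2,10,5],[0,0,0,0.2,-0.2,12,5],[0,0,0,0.2,-0.2,12,5],[0,0,0,0.2,-0.2,15,5],[0,0,0,0.2,-0.2,17.1,5],[0,0,0,0.2,-0.2,17.1,5],[0,0,0,0.2,-0.2,17.1,5],[0,0,0,0.2,-0.2,17.1,2],[0,0,0,0.2,-0.2,17.1,2],[0,0,0,0.2,-0.2,17.1,2],[0,0,0,0.2,-0.2,17.1,2],[0,0,0,0.2,-0.2,17.1,2],[0,0,0,0.2,-0.2,17.1,2]]

```text
time_s: 27.4
eef_pos: [0.5559, 0.3788, 0.0133]
eef_rot: [0.918, 0.396, 0.001, -0.0]
wrist_force: [-1.4, -0.2, 5.5]
gripper_width: 0.326
```

```bash
python3 - <<'E'
from h import *
st();plan([.528,.092,.14],87.7)
E
```

```text
{'time_s': 27.4, 'eef_pos': [0.5559, 0.3788, 0.0133], 'eef_rot': [0.9182, 0.3962, 0.0014, -0.0001], 'wrist_force': [-1.431, -0.2411, 5.4719], 'gripper_width': 0.3257, 'joints': [-1.049, 1.0838, 0.7833, 1.6018, -0.9496, 0.8734, -0.6399]}
row [0.1, -0.1, -41.0] [-22.75, 17.65, -12.72]
```

Call:
drive_tool:
  rows:
    - [[0,0,0,0,0,-4,2],[0,0,0,0,0,-8,2],[0,0,0,0,0,-12,2],[0,0,-8,-4,3,-12.7,2],[0,0,-16,-8,6,-12.7,2],[0,0,-24,-12,9,-12.7,2],[0,0,-32,-16,12,-12.7,2],[0,0,-41,-20,15,-12.7,2],[0,0,-41,-22.7,17.6,-12.7,2],[0,0,-41,-22.7,17.6,-12.7,2],[0,0,-41,-22.7,17.6,-12.7,2],[0,0,-41,-22.7,17.6,-12.7,2]]

```text
time_s: 28.6
eef_pos: [0.5271, 0.094, 0.1384]
eef_rot: [0.721, 0.693, 0.0, -0.0]
wrist_force: [0.0, 0.7, 0.0]
gripper_width: 0.326
```

```bash
python3 - <<'E'
from h import *
st();e=env.sense()["eef_pos"];im,d,K,T=snap("wrist","w4");P=cloud(d,K,T)
for v in range(200,280,10): print(v,(np.nanmedian(P[v,252:262],0)-e).round(4),im[v,257])
plan([.528,.092,.0245],87.7)
E
```

```text
{'time_s': 28.6, 'eef_pos': [0.5271, 0.094, 0.1384], 'eef_rot': [0.7207, 0.6932, 0.0004, -0.0003], 'wrist_force': [0.0085, 0.6639, 0.0224], 'gripper_width': 0.3264, 'joints': [-0.6599, 0.6967, 0.6833, 1.9409, -0.6497, 0.736, 0.372]}
200 [ 0.0003  0.0181 -0.0099] [183 139  94]
210 [0.0003 0.0162 0.0018] [213 163  98]
220 [0.0001 0.0102 0.0019] [89 86 82]
230 [-0.0002  0.004   0.0018] [210 158  95]
240 [-0.0005 -0.0025  0.0018] [211 162 100]
250 [-0.0007 -0.009   0.0018] [206 157  93]
260 [-0.001  -0.0158  0.0016] [207 158  92]
270 [-0.0044 -0.0997 -0.1128] [110  95  82]
row [-0.0, -0.0, 0.1] [-0.24, 0.11, 11.37]
```

Call:
drive_tool:
  rows:
    - [[0,0,0,-0.1,0.1,4,2],[0,0,0,-0.1,0.1,8,2],[0,0,0,-0.1,0.1,11,2],[0,0,0,-0.1,0.1,11.4,2],[0,0,0,-0.1,0.1,11.4,2],[0,0,0,-0.1,0.1,11.4,2],[0,0,0,-0.1,0.1,11.4,4],[0,0,0,-0.1,0.1,11.4,4.5],[0,0,0,-0.1,0.1,11.4,4.5],[0,0,0,-0.1,0.1,11.4,4.5],[0,0,0,-0.1,0.1,8,4.5],[0,0,0,-0.1,0.1,4,4.5],[0,0,0,-0.1,0.1,0,4.5],[0,0,0,-0.1,0.1,-4,1],[0,0,0,-0.1,0.1,-5,0],[0,0,0,-0.1,0.1,-5,0],[0,0,0,-0.1,0.1,-5,0]]

```text
time_s: 30.35
eef_pos: [0.5271, 0.0919, 0.1873]
eef_rot: [0.721, 0.693, -0.001, -0.001]
wrist_force: [0.4, -0.1, -0.4]
gripper_width: -0.004
```

```bash
python3 - <<'E'
from h import *
st();plan([.40,.035,.15],177.7)
E
```

```text
{'time_s': 30.35, 'eef_pos': [0.5271, 0.0919, 0.1873], 'eef_rot': [0.7212, 0.6928, -0.0005, -0.0007], 'wrist_force': [0.4403, -0.1278, -0.3612], 'gripper_width': -0.0037, 'joints': [-0.7048, 0.6366, 0.7573, 1.8984, -0.5803, 0.8414, 0.3177]}
row [-0.1, -0.1, -90.0] [-6.19, -12.47, 3.76]
```

```bash
python3 - <<'E'
from h import *
_,_,K,T=load("top")
print("pad",ray([[238.7,153.8],[264.2,153.8],[238.7,169],[264.2,169]],.156,K,T).round(3).tolist())
plan([.40,.117,.17],177.7)
E
```

```text
pad [[0.652, 0.067, 0.156], [0.653, -0.005, 0.156], [0.608, 0.066, 0.156], [0.609, -0.005, 0.156]]
row [-0.1, -0.1, -90.0] [2.0, -12.8, 1.76]
```

The pad spans y -0.005 to 0.067 and x 0.608 to 0.653. I'll push the tray at y≈0.117, so that the gripper body clears the paddle. Turning and moving to the front of the tray, fingers shut.

Call:
drive_tool:
  rows:
    - [[0,0,-8,2,-3,0,0],[0,0,-16,2,-6,0,0],[0,0,-24,2,-9,0,0],[0,0,-32,2,-11.3,1,0],[0,0,-40,2,-11.3,1,0],[0,0,-48,2,-11.3,1,0],[0,0,-56,2,-11.3,1,0],[0,0,-64,2,-11.3,1,0],[0,0,-72,2,-11.3,1,0],[0,0,-80,2,-11.3,1,0],[0,0,-88,2,-11.3,1,0],[0,0,-90,2,-11.3,1,0],[0,0,-90,2,-11.3,1,0],[0,0,-90,2,-11.3,1,0]]

```text
time_s: 31.75
eef_pos: [0.4154, 0.1158, 0.1777]
eef_rot: [0.022, 1.0, -0.0, -0.001]
wrist_force: [-0.0, -0.6, 0.1]
gripper_width: 0.001
```

```bash
python3 - <<'E'
from h import *
st();snap("top");tags("top",z=.026,zr=(.017,.035),box=(.475,.58,-.06,.135),smin=30);trayedge();plan([.42,.117,.032],177.7)
im,d,K,T=snap("wrist","w5")
E
```

```text
{'time_s': 31.75, 'eef_pos': [0.4154, 0.1158, 0.1777], 'eef_rot': [0.0216, 0.9998, -0.0002, -0.0007], 'wrist_force': [-0.0343, -0.5985, 0.0953], 'gripper_width': 0.0005, 'joints': [-0.5627, 0.4278, 0.3093, 2.1628, -0.2314, 0.5828, 1.4424]}
top tag px [233. 205.] 89 xy [527.8  85.5] size [27.8 24.3] long yaw 0.7 ztop 0.0251
top tag px [249. 207.] 128 xy [525.1  35.6] size [27.6 39.3] long yaw 90.4 ztop 0.0248
top tag px [268. 208.] 125 xy [520.9 -20.4] size [30.7 36.3] long yaw 90.1 ztop 0.0248
tray [(-0.02, 9, np.float64(0.462)), (0.0, 5, np.float64(0.463)), (0.03, 10, np.float64(0.464)), (0.06, 8, np.float64(0.465)), (0.08, 9, np.float64(0.466))]
row [-0.0, -0.1, -0.1] [-0.45, 0.13, 14.59]
```

View pics/w5.png

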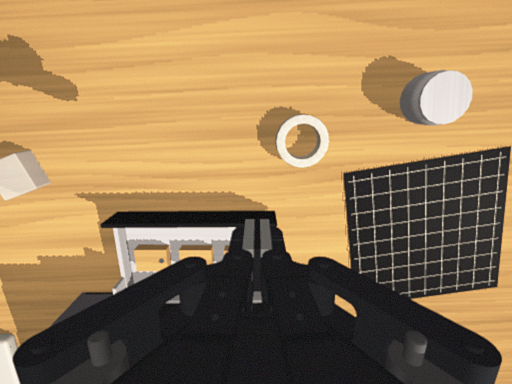

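The wrist view shows the tray open with tags in it at (150,255) and (190,255), the third hidden under the gripper, and the fingers in front of the panel's left end. Descending and pushing.

Call:
drive_tool:
  rows:
    - [[0,0,0,0,0.3,5,0],[0,0,0,0,0.4,10,0],[0,0,0,-0.2,0.4,14,0],[0,0,0,-0.2,0.4,14.5,0],[0,0,0,-0.2,0.4,14.5,0],[0,0,0,-2,0.4,14.5,0],[0,0,0,-4,0.5,14.5,0],[0,0,0,-6,0.6,14.5,0],[0,0,0,-8,0.7,14.5,0],[0,0,0,-10,0.7,14.5,0],[0,0,0,-11.5,0.7,14.5,0],[0,0,0,-12.5,0.7,14.5,0],[0,0,0,-13,0.7,14.5,0],[0,0,0,-13,0.7,14.5,0],[0,0,0,-13,0.7,14.5,0]]

```text
time_s: 33.35
eef_pos: [0.5439, 0.1166, 0.034]
eef_rot: [0.021, 1.0, -0.001, -0.002]
wrist_force: [-5.6, -2.7, 2.0]
gripper_width: -0.001
```

```bash
python3 - <<'E'
from h import *
st();plan([.582,.119,.032],177.7)
E
```

```text
{'time_s': 33.35, 'eef_pos': [0.5439, 0.1166, 0.034], 'eef_rot': [0.0209, 0.9998, -0.0009, -0.0017], 'wrist_force': [-5.5768, -2.6706, 1.9577], 'gripper_width': -0.0006, 'joints': [-0.52, 0.8337, 0.4096, 1.9277, -0.6386, 0.5158, 1.8676]}
row [-0.1, -0.2, -0.1] [-3.8, 0.4, 0.18]
```

Call:
drive_tool:
  rows:
    - [[0,0,0,-1,0.2,0,0],[0,0,0,-2,0.3,0,0],[0,0,0,-2.6,0.3,0,0],[0,0,0,-3,0.3,0,0],[0,0,0,-3.3,0.3,0,0],[0,0,0,-3.3,0.3,0,0]]

```text
time_s: 33.95
eef_pos: [0.5767, 0.1178, 0.0335]
eef_rot: [0.021, 1.0, -0.001, -0.002]
wrist_force: [-3.9, -2.6, -0.7]
gripper_width: -0.002
```

Call:
drive_tool:
  rows:
    - [[0,0,0,-0.2,0,0,0],[0,0,0,-0.4,0,0,0],[0,0,0,-0.6,0,0,0],[0,0,0,-0.8,0,0,0],[0,0,0,-0.8,0,0,0],[0,0,0,-0.8,0,0,0]]

```text
time_s: 34.55
eef_pos: [0.5803, 0.118, 0.0334]
eef_rot: [0.021, 1.0, -0.001, -0.006]
wrist_force: [-14.0, -2.9, 8.1]
gripper_width: -0.001
```

Force is 14 N at the stop. Backing off and checking that it holds.

Call:
drive_tool:
  rows:
    - [[0,0,0,-0.2,0,0,0],[0,0,0,-0.2,0,0,0],[0,0,0,-0.2,0,0,0],[0,0,0,0.5,0,0,0],[0,0,0,1.5,0,0,0],[0,0,0,4,0,0,0],[0,0,0,8,0,0,0],[0,0,0,12,0,0,0],[0,0,0,15,0,0,0],[0,0,0,15,0,-5,0],[0,0,0,15,0,-10,0],[0,0,0,15,0,-15,0],[0,0,0,15,0,-20,0],[0,0,0,15,0,-22,0],[0,0,0,15,0,-22,0]]

```text
time_s: 36.05
eef_pos: [0.4401, 0.1259, 0.2571]
eef_rot: [0.02, 1.0, 0.002, 0.005]
wrist_force: [-0.3, -0.3, -0.7]
gripper_width: -0.005
```

```bash
python3 - <<'E'
from h import *
st();im,_,K,T=snap("top","top4");trayedge();plan([.631,.031,.25],177.7)
cv2.imwrite("pics/z6.png",cv2.resize(im[100:260,110:400],None,fx=2.6,fy=2.6,interpolation=cv2.INTER_CUBIC)[:,:,::-1])
E
```

```text
{'time_s': 36.05, 'eef_pos': [0.4401, 0.1259, 0.2571], 'eef_rot': [0.02, 0.9998, 0.0019, 0.0046], 'wrist_force': [-0.2734, -0.3309, -0.6996], 'gripper_width': -0.0046, 'joints': [-0.8925, 0.3985, 0.7649, 2.0185, -0.3677, 0.8525, 1.608]}
tray [(-0.02, 0, None), (0.0, 0, None), (0.03, 0, None), (0.06, 0, None), (0.08, 0, None)]
row [0.1, 0.3, 0.0] [-19.6, -8.72, 0.59]
```

View pics/z6.png

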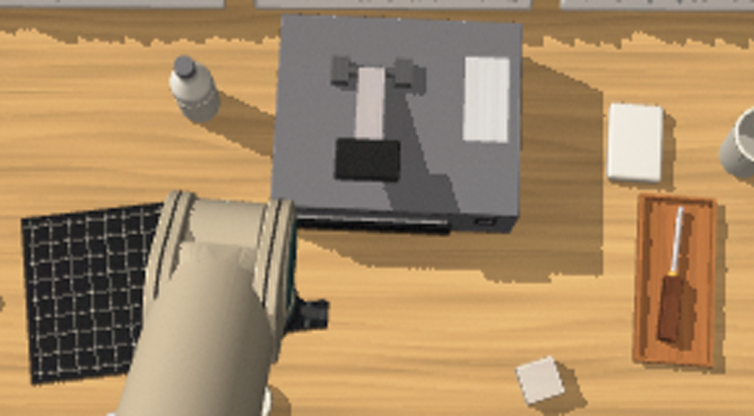

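The tray is shut and latched, and the pin is lying in its tray. Going above the pad.

Call:
drive_tool:
  rows:
    - [[0,0,0,-5,-2,0.6,0],[0,0,0,-10,-4,0.6,0],[0,0,0,-15,-6.5,0.6,0],[0,0,0,-19.4,-8.7,0.6,0],[0,0,0,-19.4,-8.7,0.6,0],[0,0,0,-19.4,-8.7,0.6,0],[0,0,0,-19.4,-8.7,5,0],[0,0,0,-19.4,-8.7,7.5,0],[0,0,0,-19.4,-8.7,7.5,0],[0,0,0,-19.4,-8.7,7.5,0]]

```text
time_s: 37.1
eef_pos: [0.6268, 0.0311, 0.1782]
eef_rot: [0.02, 1.0, 0.0, -0.001]
wrist_force: [0.5, -0.0, 0.1]
gripper_width: 0.002
```

```bash
python3 - <<'E'
from h import *
st();plan([.630,.031,.125],177.7)
E
```

```text
{'time_s': 37.1, 'eef_pos': [0.6268, 0.0311, 0.1782], 'eef_rot': [0.0201, 0.9998, 0.0001, -0.0006], 'wrist_force': [0.4718, -0.0263, 0.0618], 'gripper_width': 0.0024, 'joints': [-0.458, 0.7368, 0.6307, 1.6483, -0.5169, 0.9306, 1.8964]}
row [0.0, -0.1, 0.0] [-0.33, 0.0, 5.32]
```

Call:
drive_tool:
  rows:
    - [[0,0,0,-0.3,0,1,0],[0,0,0,-0.3,0,2,0],[0,0,0,-0.3,0,3,0],[0,0,0,-0.3,0,4,0],[0,0,0,-0.3,0,5,0],[0,0,0,-0.3,0,5.6,0],[0,0,0,-0.3,0,6,0],[0,0,0,-0.3,0,6,0]]

```text
time_s: 37.9
eef_pos: [0.6285, 0.0303, 0.1173]
eef_rot: [0.02, 1.0, 0.0, -0.002]
wrist_force: [-5.2, 1.1, 7.2]
gripper_width: -0.004
```

Call:
drive_tool:
  rows:
    - [[0,0,0,0,0,0.3,0],[0,0,0,0,0,0.6,0],[0,0,0,0,0,0.9,0],[0,0,0,0,0,0.9,0],[0,0,0,0,0,0.9,0]]

```text
time_s: 38.4
eef_pos: [0.6287, 0.0303, 0.1147]
eef_rot: [0.02, 1.0, 0.002, -0.001]
wrist_force: [-17.1, 1.8, 46.1]
gripper_width: 0.001
```

The paddle is firmly on its stop. Letting it rise.

Call:
drive_tool:
  rows:
    - [[0,0,0,0,0,-0.9,0],[0,0,0,0,0,-3,0],[0,0,0,0,0,-6,0],[0,0,0,0,0,-9,0],[0,0,0,0,0,-12,0],[0,0,0,0,0,-14,0],[0,0,0,0,0,-14,0]]

```text
time_s: 39.1
eef_pos: [0.6325, 0.0299, 0.2518]
eef_rot: [0.02, 1.0, 0.0, 0.003]
wrist_force: [0.4, 0.4, -0.2]
gripper_width: -0.001
```

```bash
python3 - <<'E'
from h import *
st();plan([.49,-.325,.26],171.2)
E
```

```text
{'time_s': 39.1, 'eef_pos': [0.6325, 0.0299, 0.2518], 'eef_rot': [0.0203, 0.9998, 0.0001, 0.0029], 'wrist_force': [0.399, 0.3886, -0.1974], 'gripper_width': -0.0011, 'joints': [-0.4808, 0.6661, 0.6818, 1.5611, -0.4597, 1.0736, 1.847]}
row [0.0, 0.3, 6.5] [12.79, -36.03, -0.91]
```

Call:
drive_tool:
  rows:
    - [[0,0,3,3,-5,-0.9,4.5],[0,0,6.5,6,-10,-0.9,4.5],[0,0,6.5,8,-15,-0.9,4.5],[0,0,6.5,10,-20,-0.9,4.5],[0,0,6.5,12,-25,-0.9,4.5],[0,0,6.5,12.8,-30,-0.9,4.5],[0,0,6.5,12.8,-35,-0.9,4.5],[0,0,6.5,12.8,-36,-0.9,4.5],[0,0,6.5,12.8,-36,-0.9,4.5],[0,0,6.5,12.8,-36,-0.9,4.5],[0,0,6.5,12.8,-36,-0.9,4.5]]

```text
time_s: 40.2
eef_pos: [0.4883, -0.3224, 0.257]
eef_rot: [0.076, 0.997, 0.001, -0.001]
wrist_force: [0.2, 0.9, -0.3]
gripper_width: 0.527
```

```bash
python3 - <<'E'
from h import *
st();im,d,K,T=snap("top");P=cloud(d,K,T);print("pad",P[161,251],"panel",trayedge())
im,d,K,T=snap("wrist","w6");P=cloud(d,K,T);hsv=cv2.cvtColor(im,cv2.COLOR_RGB2HSV)
m=((P[...,2]>.018)&(P[...,2]<.03)&(abs(P[...,0]-.49)<.06)&(abs(P[...,1]+.325)<.05)&(hsv[...,2]<135)).astype(np.uint8)
q=ray(np.argwhere(m)[:,::-1],.024,K,T)[:,:2].astype(np.float32)*1000
n,l,s,c=cv2.connectedComponentsWithStats(m);i=1+s[1:,4].argmax();q=ray(np.argwhere(l==i)[:,::-1],.024,K,T)[:,:2].astype(np.float32)*1000
print(cv2.minAreaRect(q),cv2.boxPoints(cv2.minAreaRect(q)).tolist());b=cv2.minAreaRect(q)[0]
plan([b[0]/1000,b[1]/1000,.008],171.3)
E
```

```text
{'time_s': 40.2, 'eef_pos': [0.4883, -0.3224, 0.257], 'eef_rot': [0.0761, 0.9971, 0.001, -0.0007], 'wrist_force': [0.232, 0.8542, -0.3374], 'gripper_width': 0.5272, 'joints': [0.1069, 0.5949, 0.7015, 1.6837, -0.437, 1.028, 2.3736]}
tray [(-0.02, 0, None), (0.0, 0, None), (0.03, 0, None), (0.06, 0, None), (0.08, 0, None)]
pad [0.63333535 0.0318371  0.14973827] panel None
((492.3330993652344, -323.2591857910156), (19.54790687561035, 74.29785919189453), 80.82772827148438) [[454.1011657714844, -326.98651123046875], [527.4490356445312, -338.829833984375], [530.5650634765625, -319.5318603515625], [457.2171630859375, -307.68853759765625]]
row [0.1, -0.0, 0.0] [-0.39, -0.08, 24.96]
```

The paddle is up again (z≈0.15) and the tray is still shut. The pin is at (0.4923,-0.3233), yaw -9.2°. Grasping it again.

Call:
drive_tool:
  rows:
    - [[0,0,0.5,-0.3,0,5,4.5],[0,0,0.5,-0.3,0,10,4.5],[0,0,0.5,-0.3,0,15,4.5],[0,0,0.5,-0.3,0,20,4.5],[0,0,0.5,-0.3,0,21,4.5],[0,0,0.5,-0.3,0,21,4.5],[0,0,0.5,-0.3,0,23,4.5],[0,0,0.5,-0.3,0,25,4.5],[0,0,0.5,-0.3,0,25,4.5],[0,0,0.5,-0.3,0,25,4.5],[0,0,0.5,-0.3,0,25,1],[0,0,0.5,-0.3,0,25,1],[0,0,0.5,-0.3,0,25,1],[0,0,0.5,-0.3,0,25,1],[0,0,0.5,-0.3,0,25,1],[0,0,0.5,-0.3,0,25,1],[0,0,0.5,-0.3,0,25,1]]
  newtons: 60

```text
time_s: 42.0
eef_pos: [0.4922, -0.3254, 0.0103]
eef_rot: [0.081, 0.997, -0.001, 0.001]
wrist_force: [0.1, 0.8, 8.2]
gripper_width: 0.214
```

Call:
drive_tool:
  rows:
    - [[0,0,0,0,0,-3,1],[0,0,0,0,0,-6,1],[0,0,0,0,0,-9,1],[0,0,0,0,0,-11,1],[0,0,0,0,0,-11,1],[0,0,0,0,0,-11,1]]

```text
time_s: 42.6
eef_pos: [0.4913, -0.3245, 0.1189]
eef_rot: [0.081, 0.997, -0.0, 0.001]
wrist_force: [-0.5, -0.0, -1.5]
gripper_width: 0.217
```

```bash
python3 - <<'E'
from h import *
st();plan([.43,-.097,.11],177.7)
E
```

```text
{'time_s': 42.6, 'eef_pos': [0.4913, -0.3245, 0.1189], 'eef_rot': [0.0811, 0.9967, -0.0, 0.0006], 'wrist_force': [-0.4551, -0.0226, -1.5135], 'gripper_width': 0.2166, 'joints': [0.1835, 0.7603, 0.5818, 1.807, -0.5879, 0.7528, 2.4889]}
row [-0.0, 0.1, -7.0] [9.73, 21.46, 0.88]
```

Call:
drive_tool:
  rows:
    - [[0,0,-3.5,4,10,0.5,1],[0,0,-7,9.7,20,0.8,1],[0,0,-7,9.7,21.5,0.8,1],[0,0,-7,9.7,21.5,0.8,1],[0,0,-7,9.7,21.5,0.8,1],[0,0,-7,9.7,21.5,0.8,1],[0,0,-7,9.7,21.5,0.8,1],[0,0,-7,9.7,21.5,0.8,1],[0,0,-7,9.7,21.5,0.8,1]]

```text
time_s: 43.5
eef_pos: [0.4304, -0.0983, 0.1102]
eef_rot: [0.021, 1.0, -0.0, 0.0]
wrist_force: [0.2, -0.3, -1.0]
gripper_width: 0.217
```

```bash
cat >> h.py <<'E'
def handle():
    im,d,K,T=snap("wrist");P=cloud(d,K,T);e=np.array(env.sense()["eef_pos"]);q=[]
    for v in range(180,324,4):
        p=np.nanmedian(P[v,248:269],0)-e
        if p[2]>.008 and p[2]<.03 and im[v,258].argmax()==0 and im[v,258,2]<70: q.append(p)
    q=np.array(q);a=np.polyfit(q[:,0],q[:,1],1);b=np.polyfit(q[5:-3,0],q[5:-3,2],1)
    print("handle x",q[0,0].round(4),q[-1,0].round(4),"yaw",np.degrees(np.arctan(a[0])).round(2),"y0",a[1].round(4),"pitch",np.degrees(np.arctan(b[0])).round(2),"ztop",b[1].round(4))
E
python3 - <<'E'
from h import *
st();handle()
E
```

```text
{'time_s': 43.5, 'eef_pos': [0.4304, -0.0983, 0.1102], 'eef_rot': [0.0213, 0.9998, -0.0005, 0.0001], 'wrist_force': [0.1878, -0.3434, -0.9526], 'gripper_width': 0.2174, 'joints': [-0.1955, 0.6123, 0.523, 2.2032, -0.6644, 0.4827, 2.3798]}
handle x -0.036 0.0358 yaw -2.41 y0 0.0013 pitch -0.2 ztop 0.0128
```

Call:
drive_tool:
  rows:
    - [[0,0,0,0,0,2.5,1],[0,0,0,0,0,4.8,1],[0,0,0,0,0,4.9,1],[0,0,0,-1,0,4.9,1],[0,0,0,-2,0,4.9,1],[0,0,0,-2,0,4.9,1],[0,0,0,-2,0,4.9,1]]

```text
time_s: 44.25
eef_pos: [0.451, -0.0976, 0.0619]
eef_rot: [0.02, 1.0, -0.0, 0.001]
wrist_force: [0.3, 0.3, 0.0]
gripper_width: 0.214
```

```bash
python3 - <<'E'
from h import *
st();handle();plan([.499,-.1002,.0615],177.7)
E
```

```text
{'time_s': 44.25, 'eef_pos': [0.451, -0.0976, 0.0619], 'eef_rot': [0.0198, 0.9998, -0.0002, 0.0007], 'wrist_force': [0.3246, 0.2824, 0.0118], 'gripper_width': 0.2138, 'joints': [-0.1259, 0.7104, 0.4156, 2.1782, -0.7531, 0.3948, 2.4411]}
handle x -0.0354 0.0362 yaw -2.23 y0 0.0012 pitch 0.02 ztop 0.0129
row [-0.0, 0.0, 0.0] [-4.87, -0.08, 0.03]
```

Call:
drive_tool:
  rows:
    - [[0,0,0,-1,0,0,1],[0,0,0,-2,-0.1,0,1],[0,0,0,-3,-0.1,0,1],[0,0,0,-4,-0.1,0,1],[0,0,0,-4.7,-0.1,0,1],[0,0,0,-4.7,-0.1,0,1]]

```text
time_s: 44.9
eef_pos: [0.4984, -0.1006, 0.0612]
eef_rot: [0.02, 1.0, -0.0, 0.001]
wrist_force: [-0.2, 0.3, -0.4]
gripper_width: 0.214
```

Call:
drive_tool:
  rows:
    - [[0,0,0,-0.7,0,0,1],[0,0,0,-1.2,0,0,1],[0,0,0,-1.6,0,0,1],[0,0,0,-1.9,0,0,1],[0,0,0,-2,0,0,1],[0,0,0,-2,0,0,1],[0,0,0,-2,0,0,1]]

```text
time_s: 45.6
eef_pos: [0.5089, -0.1005, 0.06]
eef_rot: [0.021, 1.0, 0.002, -0.007]
wrist_force: [-15.6, 0.2, 4.5]
gripper_width: 0.216
```

```bash
python3 - <<'E'
from h import *
st();snap("top");trayedge()
E
```

```text
{'time_s': 45.6, 'eef_pos': [0.5089, -0.1005, 0.06], 'eef_rot': [0.0213, 0.9997, 0.002, -0.0072], 'wrist_force': [-15.6308, 0.2482, 4.4571], 'gripper_width': 0.2163, 'joints': [-0.1718, 0.777, 0.4895, 2.0133, -0.7002, 0.5394, 2.3507]}
tray [(-0.02, 0, None), (0.0, 0, None), (0.03, 0, None), (0.06, 0, None), (0.08, 0, None)]
```

Call:
drive_tool:
  rows:
    - [[0,0,0,-0.3,0,0,1],[0,0,0,-0.5,0,0,1],[0,0,0,-0.5,0,0,1],[0,0,0,-0.5,0,0,1]]

```text
time_s: 46.05
eef_pos: [0.5139, -0.1003, 0.0592]
eef_rot: [0.021, 1.0, 0.002, -0.008]
wrist_force: [-12.1, 0.0, -2.1]
gripper_width: 0.216
```

```bash
python3 - <<'E'
from h import *
st();snap("top");trayedge();handle()
E
```

```text
{'time_s': 46.05, 'eef_pos': [0.5139, -0.1003, 0.0592], 'eef_rot': [0.0208, 0.9998, 0.0021, -0.0076], 'wrist_force': [-12.1325, 0.0243, -2.0594], 'gripper_width': 0.2155, 'joints': [-0.1743, 0.7834, 0.4926, 1.9995, -0.6973, 0.549, 2.3443]}
tray [(-0.02, 0, None), (0.0, 0, None), (0.03, 0, None), (0.06, 0, None), (0.08, 0, None)]
handle x -0.0359 0.0364 yaw -2.32 y0 0.0013 pitch -2.03 ztop 0.0127
```

Call:
drive_tool:
  rows:
    - [[0,0,0,0,0,0,1],[0,0,0,0,0,0,1],[0,0,0,0,0,0,1]]

```text
time_s: 46.45
eef_pos: [0.5139, -0.1003, 0.0593]
eef_rot: [0.021, 1.0, 0.002, -0.008]
wrist_force: [-11.7, -0.6, -1.5]
gripper_width: 0.216
```

```bash
python3 - <<'E'
from h import *
im=snap("top")[0];trayedge();cv2.imwrite("pics/z7.png",cv2.resize(im[140:260,190:340],None,fx=5,fy=5)[:,:,::-1])
E
```

```text
tray [(-0.02, 0, None), (0.0, 0, None), (0.03, 0, None), (0.06, 0, None), (0.08, 0, None)]
```

View pics/z7.png

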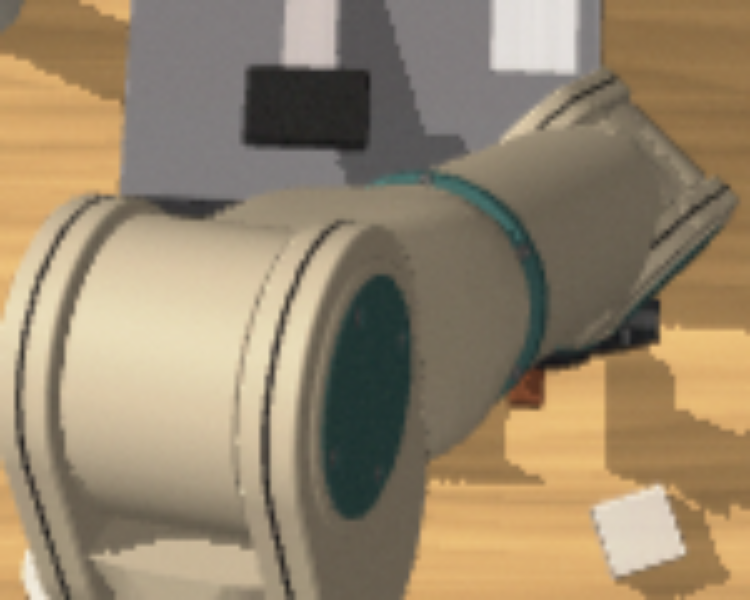

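The arm hides the tray in this view. The pin is 2.4 mm deeper than at the first trip, so I'll withdraw and look.

Call:
drive_tool:
  rows:
    - [[0,0,0,0,0,0,1],[0,0,0,2,0.1,0,1],[0,0,0,4.5,0.1,0,1],[0,0,0,7,0.2,0,1],[0,0,0,8.8,0.2,0,1],[0,0,0,8.8,0.2,0,1],[0,0,0,8.8,0.2,-4,1],[0,0,0,8.8,0.2,-8,1],[0,0,0,8.8,0.2,-8,1],[0,0,0,8.8,0.2,-8,1]]

```text
time_s: 47.5
eef_pos: [0.436, -0.0959, 0.1421]
eef_rot: [0.02, 1.0, -0.0, 0.002]
wrist_force: [-0.3, -0.3, -0.7]
gripper_width: 0.214
```

```bash
python3 - <<'E'
from h import *
st();handle();plan([.494,-.3235,.14],170.8)
E
```

```text
{'time_s': 47.5, 'eef_pos': [0.436, -0.0959, 0.1421], 'eef_rot': [0.0196, 0.9998, -0.0003, 0.0015], 'wrist_force': [-0.3406, -0.2825, -0.7306], 'gripper_width': 0.2139, 'joints': [-0.2668, 0.5688, 0.6146, 2.1693, -0.6094, 0.5741, 2.3303]}
handle x -0.035 0.0438 yaw -2.22 y0 0.001 pitch 0.1 ztop 0.0136
row [0.0, 0.0, 6.9] [-6.79, -22.54, 0.12]
```

Call:
drive_tool:
  rows:
    - [[0,0,3,-3,-10,0,1],[0,0,6.9,-6.8,-20,0,1],[0,0,6.9,-6.8,-22.5,0,1],[0,0,6.9,-6.8,-22.5,0,1],[0,0,6.9,-6.8,-22.5,0,1],[0,0,6.9,-6.8,-22.5,0,1],[0,0,6.9,-6.8,-22.5,0,1]]

```text
time_s: 48.25
eef_pos: [0.492, -0.3236, 0.1394]
eef_rot: [0.081, 0.997, 0.001, -0.001]
wrist_force: [-0.5, 0.7, -0.4]
gripper_width: 0.215
```

```bash
python3 - <<'E'
from h import *
st();im=snap("top","top5")[0];trayedge();tags("top",z=.026,zr=(.017,.035),box=(.475,.58,-.06,.135),smin=30);handle();plan([.4935,-.3235,.011],170.8)
E
```

```text
{'time_s': 48.25, 'eef_pos': [0.492, -0.3236, 0.1394], 'eef_rot': [0.0813, 0.9967, 0.001, -0.0015], 'wrist_force': [-0.5258, 0.6826, -0.444], 'gripper_width': 0.2155, 'joints': [0.1567, 0.7423, 0.626, 1.7892, -0.5809, 0.8064, 2.4822]}
tray [(-0.02, 8, np.float64(0.462)), (0.0, 4, np.float64(0.464)), (0.03, 10, np.float64(0.465)), (0.06, 6, np.float64(0.465)), (0.08, 7, np.float64(0.466))]
top tag px [227. 205.] 136 xy [530.7 105.3] size [27.7 39.7] long yaw 90.4 ztop 0.0248
top tag px [249. 208.] 126 xy [519.   35.5] size [27.6 39.3] long yaw 90.4 ztop 0.0247
top tag px [268. 210.] 126 xy [516.3 -20.4] size [27.5 36.4] long yaw 90.4 ztop 0.0245
handle x -0.0357 0.0352 yaw -9.18 y0 0.0006 pitch -0.31 ztop 0.0124
row [0.2, -0.2, 0.0] [-0.17, -0.22, 12.88]
```

The tray is fully out with three flat tags. Laying the pin down.

Call:
drive_tool:
  rows:
    - [[0,0,0,-0.1,0,5,1],[0,0,0,-0.1,0,10,1],[0,0,0,-0.1,0,12,1],[0,0,0,-0.1,0,12.8,1],[0,0,0,-0.1,0,12.8,1],[0,0,0,-0.1,0,12.8,1],[0,0,0,-0.1,0,12.8,4.5],[0,0,0,-0.1,0,12.8,4.5],[0,0,0,-0.1,0,12.8,4.5],[0,0,0,-0.1,0,12.8,4.5],[0,0,0,-0.1,0,10,4.5],[0,0,0,-0.1,0,5,4.5],[0,0,0,-0.1,0,0,4.5],[0,0,0,-0.1,0,-5,4.5],[0,0,0,-0.1,0,-8,4.5],[0,0,0,10,0,-8,4.5],[0,0,0,10,0,-8,4.5],[0,0,0,10,0,-8,4.5]]

```text
time_s: 50.15
eef_pos: [0.386, -0.3053, 0.2211]
eef_rot: [0.084, 0.996, 0.003, -0.003]
wrist_force: [0.7, -0.3, 0.6]
gripper_width: 0.523
```

```bash
python3 - <<'E'
from h import *
st();im=snap("top","top6")[0];trayedge();tags("top",z=.026,zr=(.017,.035),box=(.475,.58,-.06,.135),smin=30);w=snap("wrist","w7")[0]
cv2.imwrite("pics/z8.png",np.vstack([im[90:290],w[20:330]])[:,:,::-1])
E
```

```text
{'time_s': 50.15, 'eef_pos': [0.386, -0.3053, 0.2211], 'eef_rot': [0.0842, 0.9964, 0.0027, -0.0029], 'wrist_force': [0.6506, -0.3445, 0.584], 'gripper_width': 0.5229, 'joints': [0.1128, 0.5172, 0.7412, 1.9663, -0.4645, 0.8421, 2.5119]}
tray [(-0.02, 7, np.float64(0.463)), (0.0, 5, np.float64(0.464)), (0.03, 10, np.float64(0.464)), (0.06, 6, np.float64(0.466)), (0.08, 8, np.float64(0.466))]
top tag px [227. 205.] 136 xy [530.7 105.3] size [27.7 39.7] long yaw 90.4 ztop 0.0243
top tag px [249. 208.] 122 xy [518.9  37. ] size [27.6 36.3] long yaw 90.4 ztop 0.0242
top tag px [268. 210.] 128 xy [516.3 -18.9] size [27.5 39.4] long yaw 90.4 ztop 0.0241
```

View pics/z8.png

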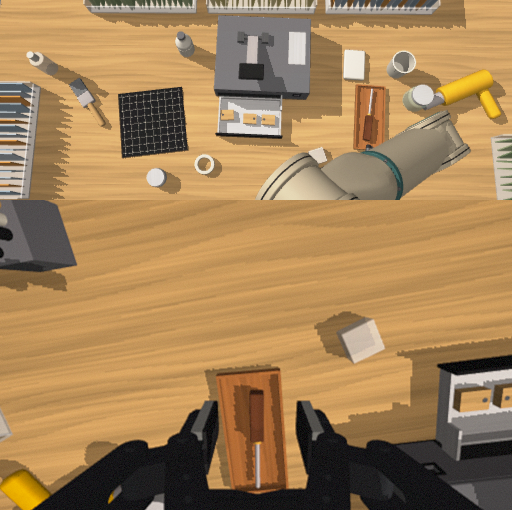

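The final views show the tray out with three flat tags at top crop (228,113), (249,117) and (268,119). The pin lies inside its wooden tray at wrist crop (257,430), and the other things are where they were. Handing in.

```bash
python3 -c "
from h import *
print(env.hand_in())"
```

```text
the job is handed in; nothing more can be done
None
```

I did every step in the order asked and handed the job in at about 50 s. I tripped the catch with the pin and laid the three tags in the tray. Then I pushed the tray in until it latched, pressed the paddle to its stop and let it rise, and tripped the catch again. The pin is back in its wooden tray.

**Last checks**
- The tray is fully out, with its front at x ≈ 0.465 m.
- All three tags lie flat side by side, their tops at about 0.024 m.
- The pin lies inside its wooden tray, and by eye the other things on the desk have not moved.

**Less certain**
- **Left-hand tag:** it shifted about 13 mm toward the tray's left side wall between placing and the final look. It is still flat and inside the tray.
- **Paddle press:** the wrist force briefly reached about 46 N when the fingertips hit the paddle's stop. That is under the 120 N wrist limit. It is above the 40 N limit for the arm or gripper body, though only the fingertips were meant to be touching.
- **Paddle rise:** afterwards the pad read 0.150 m against 0.156 m at the start. I took the difference as depth noise and did not check further.
- **Embossing:** I did not look for the embossed marks on the tags themselves.

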